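# Swap the dust cap of an inclined measuring head for its calibration cap

## Robot

A 6-joint arm with a two-finger parallel gripper is mounted at the origin on a cart in front of the work surface, level with it; the furniture and walls round the work are solid. World frame = base frame: x ahead of the robot, y to its left, z up, the work surface at z = 0. Lengths are in m, angles in rad, forces in N, time in s.
With the tool pointing down it reaches from about 0.35 to 0.85 m from the base axis. Payload 8.1 kg.
Tool frame: the origin (TCP) lies midway between the tips of the shut fingers; the grasp point (between the pads) lies 19 mm behind it; z points along the fingers, y is the line along which they close (so a half turn about z gives the same grasp; the last joint's range is limited). The gripper opens to 93 mm and grips with 3 to 60 N. Pads are 15 mm wide; open, the fingers measure 128 mm over their backs; the gripper's body (75 mm by 188 mm) begins 65 mm behind the grasp point.
Start: joints at [-1.425, 0.13, 1.488, -0, 1.523, -0.085], TCP at [0.137, -0.584, 0.219] pointing down, gripper open.
Joint ranges: [-2.96, 2.96], [-0.89, 2.26], [0.02, 2.5], [-1.34, 4.48], [0, 2.73], [-2.66, 2.66]. Speed limits (rad/s): [2.39, 2.39, 2.79, 3.14, 3.14, 3.14].

## Interface

Orientations are given as a rotation vector (axis times angle).
In Python, from plant import read_state, read_camera, camera_model, close_job gives the robot as it stands. The module is installed in compiled form; this text tells all that it offers.
- The arm moves only by the tool carry_out, never from a script. Its argument "moves" is a list of rows, each an object of numbers: "jaw": the finger opening in m, from 0 to 0.093; "dx", "dy", "dz": the shift along the tool's x, y, z in m; "yaw": the turn about the tool's z in rad. In form: [{"jaw": .., "dx": .., "dy": .., "dz": .., "yaw": ..}, ...]. A call has 1 to 8 rows; each row shifts and turns the commanded pose from where the row before left it, along the tool's axes as they then stand; what a row does not reach is not made up. A row lasts 1/8 s, in which the tool goes at most 62.5 mm and 10.7 degrees, less where a joint would pass 70% of its speed; a pose out of reach is approached as far as the arm can. A call is refused whole if a number of a shift passes 0.0625 or a number of a turn 0.188, either way. A call with a gripper value outside its range is refused whole. The fingers move at their own pace and stop on an object; "grip_force" is the grip in N (left out, the last holds). Time passes only in rows, so rows that do not move let the fingers close. It gives the time, the measured TCP pose, the force, the opening and the grip force at its end, in the units of the state.
- read_state(): the state, without advancing time (a new reading comes with each control period).
- read_camera(name): name is "scene" or "top" or "wrist"; returns the picture (420x560x3 uint8, red, green, blue); there is no depth.
- camera_model(name): a dict with "camera_matrix" (3x3 intrinsics, pixels), "view" (4x4, takes a point from world to camera coordinates). Camera axes: x right, y up, looking along -z (the intrinsics and any distortion apply to the point x, -y, -z); pixel columns grow to the right and rows downward; lengths in m; the calibration is good to about 2 mm. A picture is of the moment at which its call begins: read the wrist's pose just before it. camera_model takes no time and is no camera call; for the wrist camera it gives the pose at the moment of the call.
- close_job(): hands the job in; it is judged then, once.
The state is a dict: "t": time; "q": joint angles; "dq": joint speeds; "joint_torque": joint torques, N m; "tool_pos": TCP position; "orientation": TCP orientation; "force": force on the tool from outside, world axes, zero at the start; "wrist_torque": the same for the moment, N m; "opening": finger opening in m; "gripper_force": force on a finger pad.
Only numpy, scipy, OpenCV 4.12 (cv2) and the standard library are available. Lean on these libraries where they do the work, as an engineer would, in place of code of your own. Each camera call takes 0.05 s, during which the arm holds its last target. There are 200 camera calls.

## Task

Lift the round-knobbed dust cap off the leaning measuring head and set it down, mouth down, in the empty place of the two-place cap holder. Then take the bar-gripped calibration cap from the other place and put it fully home on the head's nose. Keep both caps off the bench top and leave the jar and the reagent bottle where they stand.

Things in the scene. Friction and masses are not known exactly. Their poses are not given: they have to be found in the camera images.
- dust_cap: Grey cap with a round knob, 70 mm high in all: skirt 58 mm diameter, 36 mm high, bore 48 mm, 30 mm deep; knob 30 mm diameter at z = 36 to 70 mm. Origin: centre of its open mouth; z is its axis from mouth to knob. It sits loosely on the nose, origin 30 mm behind the nose's end. About 70 g.
- calibration_cap: Grey cap with the same skirt (58 mm diameter, 36 mm high, bore 48 mm, 30 mm deep) but a flat bar grip at z = 36 to 70 mm, 46 mm long in x, 16 mm thick in y. Origin: centre of its open mouth; z is its axis from mouth to bar. It stands mouth down in the holder. Fully home on the nose its origin is 30 mm behind the nose's end. About 70 g.
- cap_holder: White plastic cap holder, immovable, base 168 x 88 x 14 mm, origin at the centre of its underside, long side along x. Two places, at x = -42 mm (empty at the start) and +42 mm (calibration cap): each a flat floor 14 mm above the bench within a ring of 66 mm inside and 74 mm outside diameter that stands 12 mm above the floor.
- empty_place (a point): Centre of the floor of the holder's empty place, 14 mm above the bench; axes as the holder's. A cap set down there has its origin at this point.
- jar: Bystander: clear sample jar, 46 mm diameter, 80 mm high, origin at the centre of its underside.
- reagent: Bystander: small brown bottle with a screw cap, 33 mm diameter, 76 mm high, origin at the centre of its underside.
- head: Measuring head, immovable: grey base plate 150 x 120 x 14 mm (origin: centre of its underside), two grey cheeks 92 mm apart over their outsides, up to 104 mm high, and between them a white barrel, 66 mm diameter, that leans 35 degrees from vertical towards the plate's -x side (its front, roughly towards the robot) and ends in the nose.
- nose: Bare aluminium nose of the head, fixed: a cylinder of 44 mm diameter, 34 mm long, end chamfered 4 mm, under the dust cap at the start. Origin: centre of its free end, about 160 mm above the bench; z points out along the nose, 35 degrees from vertical.
There are look-alikes about, which are no part of the job. Of the things shaped like the cap_holder, the white one is meant.

How it is judged:
On the way, in this order (a step that is already met when the one before it is completed fails the run):
1. the dust cap is lifted clear of the nose (distance between dust_cap and nose above 0.05 m), for 0.1 s.
2. the dust cap stands mouth down in the empty place, released, while the calibration cap is not yet on the nose (horizontal distance between dust_cap and empty_place below 0.007 m and z of dust_cap in the frame of empty_place between -0.004 and 0.004 m and angle between dust_cap's own z axis and vertical below 0.1 rad and contact force between the fingers and dust_cap below 0.2 N and distance between calibration_cap and nose above 0.06 m), for 0.2 s.
At the end, for the whole second after the job is handed in: Dust cap mouth down in the once empty place: origin within 7 mm sideways and 4 mm in height of its floor centre, upright within 0.1 rad. Calibration cap home on the nose: origin 26 to 34 mm behind the nose's end, within 5 mm of its axis in x and y, aligned within 0.15 rad. Both at rest (horizontal distance between dust_cap and empty_place below 0.007 m and z of dust_cap in the frame of empty_place between -0.004 and 0.004 m and angle between dust_cap's own z axis and vertical below 0.1 rad and linear speed of each of dust_cap, calibration_cap below 0.02 m/s and z of calibration_cap in the frame of nose between -0.034 and -0.026 m and x of calibration_cap in the frame of nose between -0.005 and 0.005 m and y of calibration_cap in the frame of nose between -0.005 and 0.005 m and angle between the z axis of calibration_cap and the z axis of nose, either way round below 0.15 rad); the robot touches nothing.
It fails at once if the jar is moved more than 30 mm (distance of jar from where it was at the start of the episode above 0.03 m).
It fails at once if the reagent bottle is moved more than 30 mm (distance of reagent from where it was at the start of the episode above 0.03 m).
It fails at once if the dust cap comes down onto the bench (height (world z) of dust_cap below 0.008 m).
It fails at once if the calibration cap comes down onto the bench (height (world z) of calibration_cap below 0.008 m).
It also fails if it takes over 67 s, if anything falls off the work surface, if the arm or the gripper's body presses on something with over 40 N, if the wrist force passes 120 N, or if a joint passes its speed limit or range.

## Working session

There is one attempt and no reset: what is moved stays moved. The work goes in short steps, Python scripts to look and compute and a tool call to move; the robot and the scene stay as the last step left them, time stands still between calls to the robot, and variables do not carry over. Pictures are saved under pics/ and viewed, at most 10 in all, crops included, and the job is handed in when it is done.

Besides the shell and the picture viewer there is one more tool, called after "Emit:" in YAML: its name, and indented under it one key for each argument. carry_out: Moves the arm, as the interface text tells. Its arguments: {"type":"object","properties":{"moves":{"type":"array","items":{"type":"object","properties":{"jaw":{"type":"number"},"dx":{"type":"number"},"dy":{"type":"number"},"dz":{"type":"number"},"yaw":{"type":"number"}}}},"grip_force":{"type":"number"}},"required":["moves"]}

```bash
mkdir -p pics
cat > h.py <<'E'
import numpy as np, cv2
from plant import *
def grab(n,f):
    m=camera_model(n); im=read_camera(n); cv2.imwrite(f'pics/{f}.png',im[:,:,::-1]); np.savez(f'pics/{f}.npz',im=im,K=m['camera_matrix'],V=m['view']); 
    return im,m
def load(f):
    d=np.load(f'pics/{f}.npz'); return d['im'],{'camera_matrix':d['K'],'view':d['V']}
def ray(m,u,v):
    K=np.array(m['camera_matrix']);V=np.array(m['view'])
    d=np.linalg.inv(K)@[u,v,1]; d=V[:3,:3].T@(d*[1,-1,-1]); c=-V[:3,:3].T@V[:3,3]
    return c,d/np.linalg.norm(d)
def onz(m,u,v,z):
    c,d=ray(m,u,v); return c+d*(z-c[2])/d[2]
def tri(obs):
    A=np.zeros((3,3));b=np.zeros(3)
    for m,u,v in obs:
        c,d=ray(m,u,v);P=np.eye(3)-np.outer(d,d);A+=P;b+=P@c
    p=np.linalg.solve(A,b); return p,[np.linalg.norm((np.eye(3)-np.outer(d,d))@(p-c)) for c,d in [ray(*o) for o in obs]]
def proj(m,p):
    V=np.array(m['view']);q=V[:3,:3]@p+V[:3,3];q=np.array(m['camera_matrix'])@(q*[1,-1,-1]);return q[:2]/q[2]
E
python3 - <<'E'
from h import *
a,m=grab('scene','s0');b,k=grab('top','t0')
for x in(m,k): print({q:(np.round(v,4).tolist() if not isinstance(v,str) else v) for q,v in x.items()})
s=read_state();print(s)
E
```

```text
{'camera_matrix': [[504.7966, 0.0, 278.2577], [0.0, 504.7966, 207.2875], [0.0, 0.0, 1.0]], 'view': [[-0.6133, -0.7898, 0.0063, 0.2873], [0.3772, -0.2858, 0.8809, -0.3223], [-0.694, 0.5427, 0.4732, -1.0837], [0.0, 0.0, 0.0, 1.0]]}
{'camera_matrix': [[491.6391, 0.0, 274.8388], [0.0, 491.6391, 209.0846], [0.0, 0.0, 1.0]], 'view': [[0.0257, -0.9997, -0.0027, -0.0592], [0.9946, 0.0253, 0.1006, -0.5466], [-0.1005, -0.0052, 0.9949, -1.4809], [0.0, 0.0, 0.0, 1.0]]}
{'t': 0.1, 'q': array([-1.42534857e+00,  1.31077151e-01,  1.48921409e+00,  1.14904228e-05,
        1.52299905e+00, -8.54020571e-02]), 'dq': array([ 5.73623865e-04, -1.69885359e-03, -1.25452235e-03,  2.21425001e-04,
        5.03744874e-04,  5.17033125e-05]), 'joint_torque': array([ 2.04648575e-03, -5.61337388e+01, -4.93096983e+01,  7.70620652e-02,
        2.91067717e-02, -2.32646431e-05]), 'tool_pos': array([ 0.13723015, -0.58354812,  0.21767342]), 'orientation': array([-3.11900247e+00, -3.61617046e-01,  6.19952398e-05]), 'force': array([ 0.27246937,  0.48351217, -0.5990143 ]), 'wrist_torque': array([0.0196713 , 0.020593  , 0.04213141]), 'gripper_force': 0.0, 'opening': 0.09295276262827364}
```

View pics/s0.png

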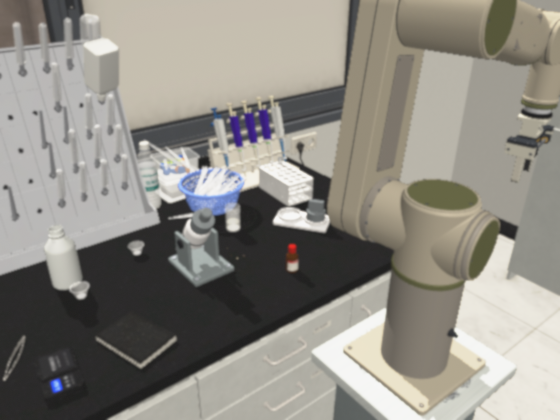

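View pics/t0.png

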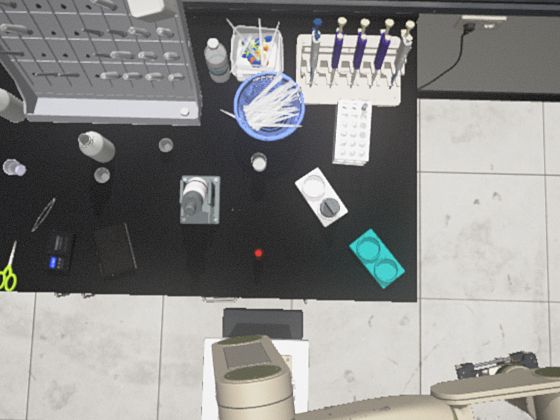

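Run:
```python
from h import *
t,k=load('t0');s,m=load('s0')
a=cv2.resize(t[140:290,170:370],None,fx=4,fy=4,interpolation=3)
b=cv2.resize(s[190:290,150:350],None,fx=4,fy=4,interpolation=3)
cv2.imwrite('pics/c0.png',a[:,:,::-1]);cv2.imwrite('pics/c1.png',b[:,:,::-1])
for n,(u,v),z in [('jar',(258,163),0.0),('reag',(258,254),.076),('headplate ctr',(200,200),.014),('holder',(321,197),.014)]: print(n,onz(k,u,v,z).round(3))
for n,cs in [('plate',[(180,177),(219,177),(219,222),(180,222)]),('hold',[(295,181),(318,168),(347,211),(326,226)])]:
  print(n,[onz(k,*c,.014).round(3)[:2].tolist() for c in cs])
```

```text
jar [0.695 0.012 0.   ]
reag [0.409 0.001 0.076]
headplate ctr [0.572 0.188 0.014]
holder [ 0.591 -0.187  0.014]
plate [[0.642, 0.253], [0.645, 0.131], [0.505, 0.126], [0.502, 0.247]]
hold [[0.639, -0.106], [0.682, -0.177], [0.549, -0.268], [0.501, -0.204]]
```

View pics/c0.png

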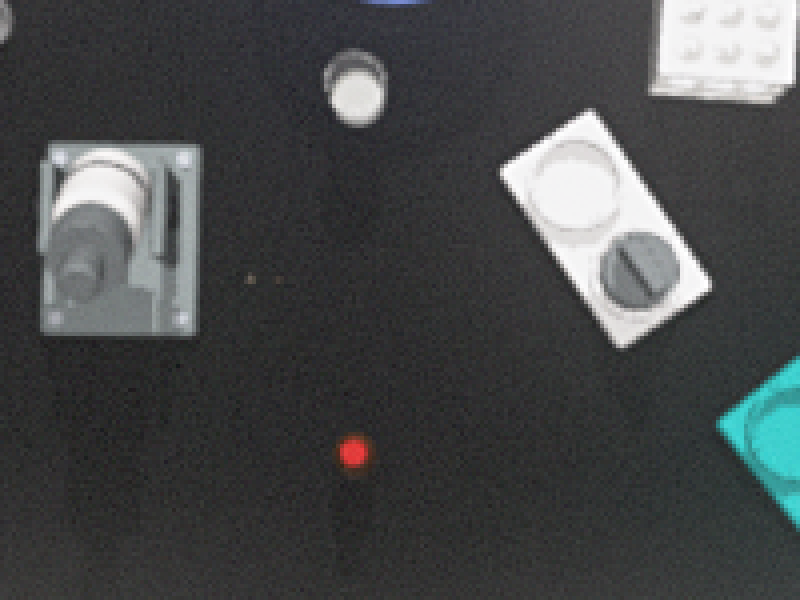

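View pics/c1.png

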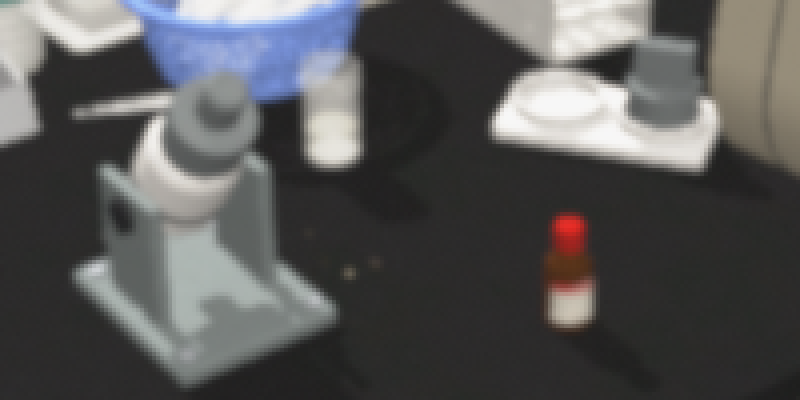

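The top view shows the head at about pixel (200,200), with the cap's knob at (190,210) leaning towards the robot. The white holder spans (295,181) to (347,211), its empty ring at about (314,187) and the bar cap at (330,208). The teal look-alike is at (377,258), the jar at (258,161) and the reagent bottle at (258,254). In the scene view the knob is at (204,214). I'm moving over the holder to look with the wrist camera.

Emit:
carry_out:
  moves:
    - {"dx":0.046,"dy":-0.0235,"dz":-0.0142}
    - {"dx":0.046,"dy":-0.0235,"dz":-0.0142}
    - {"dx":0.046,"dy":-0.0235,"dz":-0.0142}
    - {"dx":0.046,"dy":-0.0235,"dz":-0.0142}
    - {"dx":0.046,"dy":-0.0235,"dz":-0.0142}
    - {"dx":0.046,"dy":-0.0235,"dz":-0.0142}
    - {"dx":0.046,"dy":-0.0235,"dz":-0.0142}
    - {"dx":0.046,"dy":-0.0235,"dz":-0.0142}

```text
invalid input at $.moves[0]: expected keys jaw, dx, dy, dz, yaw
```

Run:
```python
from h import *
im,m=grab('wrist','w1'); print(read_state()['tool_pos'])
c,d=ray(m,280,210);print(c,d,'fx',m['camera_matrix'][0][0])
for n,p in [('hold',(.593,-.189,.014)),('empty',(.627,-.165,.014)),('cal',(.559,-.213,.084)),('head',(.572,.188,0))]: print(n,proj(m,np.array(p)).round())
s,ms=load('s0');t,mt=load('t0')
print('knob top',tri([(mt,190,210),(ms,203.7,213)]))
```

```text
[ 0.13718565 -0.58366638  0.21785593]
[ 0.21744446 -0.56470487  0.38423228] [-0.30225236 -0.07091889 -0.95058615] fx 339.7615424396249
hold [-154. -633.]
empty [-203. -740.]
cal [-268. -797.]
head [-757. -762.]
knob top (array([0.5251339, 0.1890881, 0.1857346]), [np.float64(0.002827965251972098), np.float64(0.0028279652519719776)])
```

View pics/w1.png

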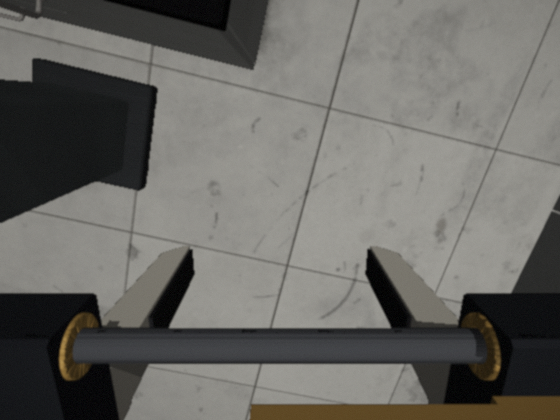

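All five keys are needed in every row, so the move was refused and this picture shows only the floor and the fingers. I'm sending it again in full.

Emit:
carry_out:
  moves:
    - {"jaw":0.093,"yaw":0,"dx":0.046,"dy":-0.0235,"dz":-0.0142}
    - {"jaw":0.093,"yaw":0,"dx":0.046,"dy":-0.0235,"dz":-0.0142}
    - {"jaw":0.093,"yaw":0,"dx":0.046,"dy":-0.0235,"dz":-0.0142}
    - {"jaw":0.093,"yaw":0,"dx":0.046,"dy":-0.0235,"dz":-0.0142}
    - {"jaw":0.093,"yaw":0,"dx":0.046,"dy":-0.0235,"dz":-0.0142}
    - {"jaw":0.093,"yaw":0,"dx":0.046,"dy":-0.0235,"dz":-0.0142}
    - {"jaw":0.093,"yaw":0,"dx":0.046,"dy":-0.0235,"dz":-0.0142}
    - {"jaw":0.093,"yaw":0,"dx":0.046,"dy":-0.0235,"dz":-0.0142}

```text
t: 1.15
tool_pos: [0.4535, -0.3155, 0.3325]
orientation: [-3.121, -0.362, 0.0]
force: [0.9, -0.9, 1.0]
opening: 0.0928
gripper_force: 0.0
```

Run:
```python
from h import *
im,m=grab('wrist','w2'); s=read_state();print(s['tool_pos'],s['q'].round(2),s['orientation'])
for n,p in [('hold',(.593,-.189,.014)),('empty',(.627,-.165,.014)),('cal',(.559,-.213,.084))]: print(n,proj(m,np.array(p)).round())
```

```text
[ 0.45786198 -0.31165814  0.33452276] [-0.69 -0.02  1.43  0.    1.72  0.64] [-3.11942881 -0.3675426  -0.00688603]
hold [209.  33.]
empty [195.  -1.]
cal [213.  59.]
```

Emit:
carry_out:
  moves:
    - {"jaw":0.093,"yaw":0,"dx":0.04,"dy":-0.02,"dz":0}
    - {"jaw":0.093,"yaw":0,"dx":0.04,"dy":-0.02,"dz":0}
    - {"jaw":0.093,"yaw":0,"dx":0.04,"dy":-0.02,"dz":0}
    - {"jaw":0.093,"yaw":0,"dx":0.02,"dy":-0.02,"dz":0}
    - {"jaw":0.093,"yaw":0,"dx":0,"dy":0,"dz":0}

```text
t: 1.82
tool_pos: [0.5711, -0.2054, 0.3315]
orientation: [-3.119, -0.366, 0.001]
force: [-0.3, -0.6, 0.4]
opening: 0.0932
gripper_force: 0.0
```

Run:
```python
from h import *
im,m=grab('wrist','w3'); s=read_state();print(s['tool_pos'],s['q'].round(2),s['orientation'])
for n,p in [('hold',(.593,-.189,.014)),('empty',(.627,-.165,.014)),('cal',(.559,-.213,.084))]: print(n,proj(m,np.array(p)).round())
```

```text
[ 0.57051511 -0.20657288  0.33168431] [-0.43  0.13  1.28 -0.    1.73  0.91] [-3.12018742e+00 -3.64328128e-01  1.53904187e-03]
hold [272. 142.]
empty [261. 114.]
cal [284. 180.]
```

View pics/w3.png

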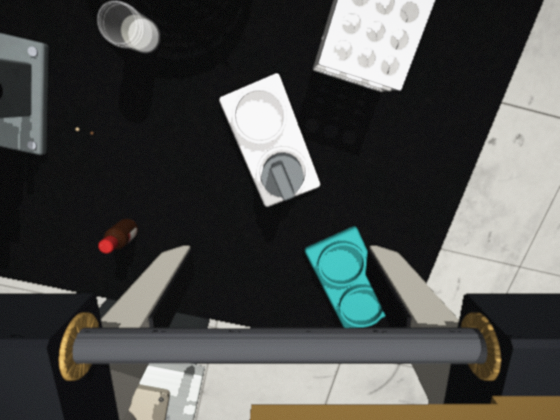

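Run:
```python
from h import *
def quad(im,roi):
    x0,y0,x1,y1=roi; s=im[y0:y1,x0:x1].astype(int)
    w=((s.min(2)>120)&(s.max(2)-s.min(2)<40)).astype(np.uint8)
    w=cv2.morphologyEx(w,cv2.MORPH_CLOSE,np.ones((3,3)))
    c=max(cv2.findContours(w,0,1)[0],key=cv2.contourArea); h=cv2.convexHull(c)
    a=h[:,0]; cs=[]
    q=cv2.approxPolyDP(h,6,True)[:,0].astype(float)
    # refine: fit lines to hull-contour pts between corners
    P=c[:,0].astype(float); L=[]
    for i in range(len(q)):
        A,B=q[i],q[(i+1)%len(q)]; d=(B-A)/np.linalg.norm(B-A); r=P-A; t=r@d; e=abs(r@[-d[1],d[0]])
        S=P[(t>4)&(t<np.linalg.norm(B-A)-4)&(e<2.5)]
        vx,vy,px,py=cv2.fitLine(S.astype(np.float32),cv2.DIST_HUBER,0,.01,.01).ravel(); L.append(np.cross([px,py,1],[px+vx,py+vy,1]))
    for i in range(len(q)):
        p=np.cross(L[i-1],L[i]); cs.append(p[:2]/p[2]+[x0,y0])
    return np.array(cs)
w,mw=load('w3');t,mt=load('t0')
qw=quad(w,(205,65,330,215)); qt=quad(t,(290,162,352,232))
print(qw.round(1),qt.round(1))
if len(qw)==4==len(qt):
  W=[onz(mw,*p,.014) for p in qw];T=[onz(mt,*p,.014) for p in qt]
  R=[]
  for i,p in enumerate(W):
    j=min(range(4),key=lambda j:np.linalg.norm(T[j]-p)); X,e=tri([(mw,*qw[i]),(mt,*qt[j])]); R.append(X);print(p.round(4),T[j].round(4),X.round(4),np.round(e[0],4))
  for N,Q in(('w',W),('t',T),('tri',R)):
    Q=np.array(Q); c=Q.mean(0); ed=[Q[(i+1)%4]-Q[i] for i in range(4)]
    print(N,'c',c.round(4),[ (round(np.hypot(*e[:2]),4),round(np.degrees(np.arctan2(e[1],e[0]))%180,2)) for e in ed])
a=cv2.resize(w[65:215,205:330],None,fx=4,fy=4,interpolation=2)
cv2.imwrite('pics/c3.png',a[:,:,::-1])
```

```text
[[277.8  72.1]
 [320.4 185.4]
 [265.2 205.8]
 [218.2  97.6]] [[317.5 166.7]
 [348.1 211.5]
 [324.2 226.6]
 [294.  182.3]]
[ 0.6842 -0.1756  0.014 ] [ 0.6857 -0.175   0.014 ] [ 0.6843 -0.1752  0.019 ] 0.0007
[ 0.5479 -0.2719  0.014 ] [ 0.5476 -0.272   0.014 ] [ 0.5477 -0.2721  0.0132] 0.0001
[ 0.4985 -0.2001  0.014 ] [ 0.4989 -0.1989  0.014 ] [ 0.4988 -0.1995  0.0143] 0.0006
[ 0.634  -0.1044  0.014 ] [ 0.6347 -0.1027  0.014 ] [ 0.6345 -0.1034  0.0114] 0.0008
w c [ 0.5912 -0.188   0.014 ] [(np.float64(0.1669), np.float64(35.23)), (np.float64(0.0871), np.float64(124.5)), (np.float64(0.1659), np.float64(35.23)), (np.float64(0.0871), np.float64(125.17))]
t c [ 0.5917 -0.1872  0.014 ] [(np.float64(0.1687), np.float64(35.08)), (np.float64(0.0879), np.float64(123.68)), (np.float64(0.1664), np.float64(35.29)), (np.float64(0.0885), np.float64(125.22))]
tri c [ 0.5913 -0.1875  0.0145] [(np.float64(0.1675), np.float64(35.35)), (np.float64(0.0876), np.float64(123.99)), (np.float64(0.1663), np.float64(35.29)), (np.float64(0.0874), np.float64(124.75))]
```

View pics/c3.png

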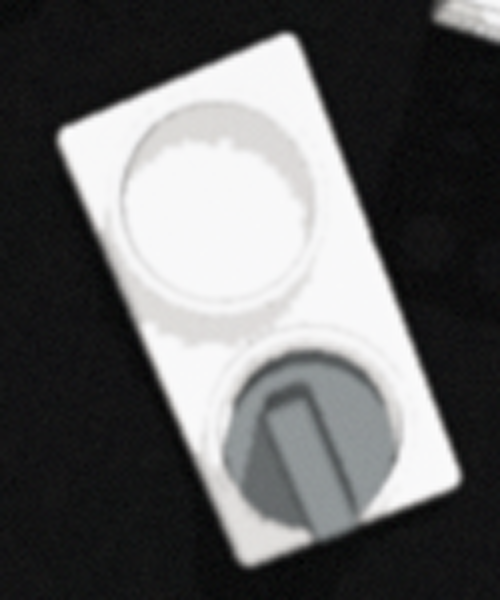

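The crop shows the holder with its empty ring at (217,205) and the bar cap's bar running from (291,400) to (339,532) along the holder's long side. Holder centre is (0.5913, -0.1876) at 35.2°, and the two-view height of its base is about 14 mm. Next is the head.

Emit:
carry_out:
  moves:
    - {"jaw":0.093,"yaw":0,"dx":0.003,"dy":-0.056,"dz":-0.004}
    - {"jaw":0.093,"yaw":0,"dx":0.003,"dy":-0.056,"dz":-0.004}
    - {"jaw":0.093,"yaw":0,"dx":0.003,"dy":-0.056,"dz":-0.004}
    - {"jaw":0.093,"yaw":0,"dx":0.003,"dy":-0.056,"dz":-0.004}
    - {"jaw":0.093,"yaw":0,"dx":0.003,"dy":-0.056,"dz":-0.004}
    - {"jaw":0.093,"yaw":0,"dx":0.003,"dy":-0.056,"dz":-0.004}
    - {"jaw":0.093,"yaw":0.115,"dx":0.003,"dy":-0.056,"dz":-0.004}
    - {"jaw":0.093,"yaw":0.115,"dx":0,"dy":0,"dz":0}

```text
t: 2.88
tool_pos: [0.5005, 0.1817, 0.3607]
orientation: [-3.141, -0.001, -0.001]
force: [0.2, 0.3, 0.2]
opening: 0.0933
gripper_force: 0.0
```

Run:
```python
from h import *
im,m=grab('wrist','w4'); s=read_state();print(s['tool_pos'],s['q'].round(2),s['orientation'])
w,mw=load('w3');t,mt=load('t0')
A=onz(mw,277.8,165,.084);B=onz(mw,289.8,198,.084);print('bar',A,B,(A+B)/2,np.degrees(np.arctan2(*(A-B)[1::-1])))
print('bar 2view', tri([(mw,283.8,181.5),(mt,170+638/4,140+272/4)]))
```

```text
[0.50085919 0.18002656 0.36042478] [ 0.25 -0.07  1.43 -0.    1.77  1.83] [ 3.14132380e+00 -1.00741419e-02  6.51104011e-04]
bar [ 0.57563589 -0.20163417  0.084     ] [ 0.53801757 -0.22613351  0.084     ] [ 0.55682673 -0.21388384  0.084     ] 33.07461814141108
bar 2view (array([ 0.5518593 , -0.21239498,  0.0591637 ]), [np.float64(0.002977120475820773), np.float64(0.002977120475820734)])
```

View pics/w4.png

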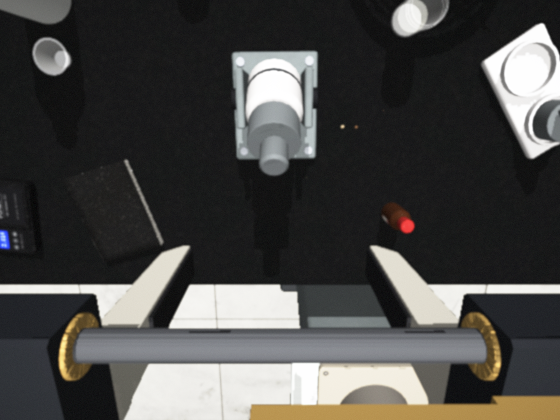

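Emit:
carry_out:
  moves:
    - {"jaw":0.093,"yaw":0,"dx":0.01,"dy":-0.004,"dz":0.05}
    - {"jaw":0.093,"yaw":0,"dx":0.01,"dy":-0.004,"dz":0.05}
    - {"jaw":0.093,"yaw":0,"dx":0,"dy":0,"dz":0}
    - {"jaw":0.093,"yaw":0,"dx":0,"dy":0,"dz":0}

```text
t: 3.42
tool_pos: [0.5218, 0.1865, 0.2623]
orientation: [-3.141, -0.0, -0.002]
force: [0.5, 0.1, 1.5]
opening: 0.0933
gripper_force: 0.0
```

Run:
```python
from h import *
im,m=grab('wrist','w5'); s=read_state();print(s['tool_pos'],s['q'].round(2),s['orientation'])
a,ma=load('w4'); p=proj(m,np.array([.525,.188,.186])).round().astype(int);print(p)
x0=max(p[0]-100,0);y0=max(p[1]-120,0)
A=cv2.resize(a[40:190,210:340],None,fx=3,fy=3,interpolation=2)[:450]
B=cv2.resize(im[y0:y0+225,x0:x0+200],None,fx=2,fy=2,interpolation=2)
C=np.zeros((450,800,3),np.uint8);C[:A.shape[0],:A.shape[1]]=A;C[:B.shape[0],400:400+B.shape[1]]=B
print(x0,y0);cv2.imwrite('pics/c5.png',C[:,:,::-1])
```

```text
[0.52237949 0.18688868 0.26327995] [ 0.25 -0.01  1.55 -0.    1.59  1.82] [-3.14078091e+00 -5.19760367e-04 -5.74047206e-03]
[278 210]
178 90
```

View pics/c5.png

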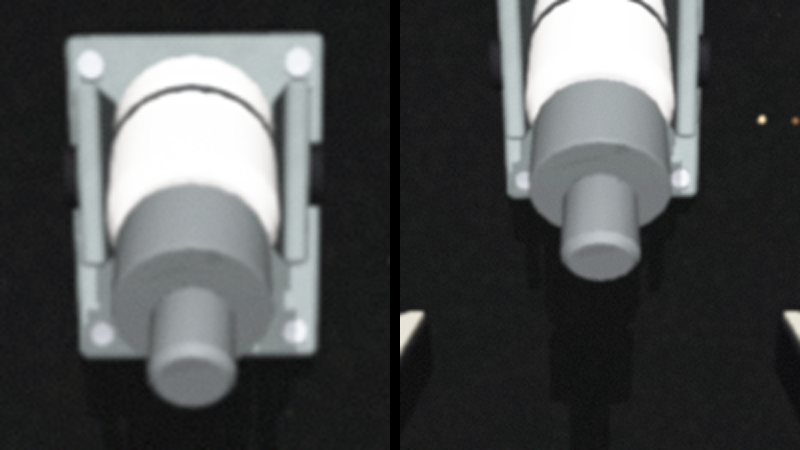

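Run:
```python
from h import *
a,ma=load('w4');b,mb=load('w5')
f=lambda x,y:(x/3+210,y/3+40); g=lambda x,y:((x-400)/2+178,y/2+90)
print('knob end',tri([(ma,*f(192.5,376)),(mb,*g(600.5,257))]))
print('knob bottom edge',tri([(ma,*f(192.5,407)),(mb,*g(600.5,281))]))
for n,z,c in [('corn',.014,[(68,36),(322,36),(318,355),(82,355)]),('bolt',.017,[(90,65),(298,61),(295,331),(101,333)])]:
  Q=np.array([onz(ma,*f(*p),z) for p in c]); l=(Q[0]-Q[3]);r=Q[1]-Q[2]; h=(Q[0]-Q[1]); k=Q[3]-Q[2]
  print(n,Q.mean(0).round(4),[round(np.degrees(np.arctan2(e[1],e[0])),2) for e in(l,r,h,k)],[np.linalg.norm(e).round(4) for e in (l,r,h,k)])
for p in [(523,181),(681,179)]: print(onz(mb,*g(*p),.017))
```

```text
knob end (array([0.52012347, 0.18731327, 0.19118042]), [np.float64(0.0002044329247214968), np.float64(0.00020443292472154364)])
knob bottom edge (array([0.50838122, 0.18740181, 0.18557493]), [np.float64(0.00015207425164916926), np.float64(0.00015207425164916451)])
corn [0.5719 0.1871 0.014 ] [np.float64(0.39), np.float64(1.11), np.float64(89.99), np.float64(90.0)] [np.float64(0.1481), np.float64(0.1481), np.float64(0.1174), np.float64(0.1193)]
bolt [0.572  0.1878 0.017 ] [np.float64(0.56), np.float64(0.81), np.float64(91.01), np.float64(90.59)] [np.float64(0.1238), np.float64(0.1246), np.float64(0.0963), np.float64(0.0969)]
[0.50865798 0.23619614 0.017     ]
[0.50987664 0.13818824 0.017     ]
```

The end of the knob triangulates to (0.520, 0.187, 0.191), with the lean almost exactly along -x. The gripper can only point straight down. I'll grip the knob from both sides across the lean, so that the cap can pivot between the pads, and pull along the axis.

Emit:
carry_out:
  moves:
    - {"jaw":0.093,"yaw":0,"dx":0.0035,"dy":0,"dz":0.04}
    - {"jaw":0.093,"yaw":0,"dx":0,"dy":0,"dz":0.035}
    - {"jaw":0.093,"yaw":0,"dx":0,"dy":0,"dz":0.023}
    - {"jaw":0.05,"yaw":0,"dx":0,"dy":0,"dz":0}
    - {"jaw":0.02,"yaw":0,"dx":0,"dy":0,"dz":0}
    - {"jaw":0.02,"yaw":0,"dx":0,"dy":0,"dz":0}
    - {"jaw":0.02,"yaw":0,"dx":0,"dy":0,"dz":0}
    - {"jaw":0.02,"yaw":0,"dx":0,"dy":0,"dz":0}
  grip_force: 18

```text
t: 4.47
tool_pos: [0.525, 0.1875, 0.1627]
orientation: [-3.141, -0.001, -0.001]
force: [-0.3, 0.0, 0.1]
opening: 0.0475
gripper_force: 0.0
```

Emit:
carry_out:
  moves:
    - {"jaw":0.02,"yaw":0,"dx":0,"dy":0,"dz":0}
    - {"jaw":0.02,"yaw":0,"dx":0,"dy":0,"dz":0}
    - {"jaw":0.02,"yaw":0,"dx":0,"dy":0,"dz":0}
    - {"jaw":0.02,"yaw":0,"dx":0,"dy":0,"dz":0}

```text
t: 4.97
tool_pos: [0.5247, 0.1874, 0.1622]
orientation: [3.142, 0.001, -0.0]
force: [-0.3, 0.3, 0.1]
opening: 0.0292
gripper_force: 18.0
```

Emit:
carry_out:
  moves:
    - {"jaw":0.02,"yaw":0,"dx":-0.0057,"dy":0,"dz":-0.0082}
    - {"jaw":0.02,"yaw":0,"dx":-0.0057,"dy":0,"dz":-0.0082}
    - {"jaw":0.02,"yaw":0,"dx":-0.0057,"dy":0,"dz":-0.0082}
    - {"jaw":0.02,"yaw":0,"dx":-0.0057,"dy":0,"dz":-0.0082}
    - {"jaw":0.02,"yaw":0,"dx":-0.0115,"dy":0,"dz":-0.0164}
    - {"jaw":0.02,"yaw":0,"dx":-0.0115,"dy":0,"dz":-0.0164}
    - {"jaw":0.02,"yaw":0,"dx":0,"dy":0,"dz":-0.04}
    - {"jaw":0.02,"yaw":0,"dx":0,"dy":0,"dz":0}

```text
t: 5.98
tool_pos: [0.4804, 0.188, 0.2726]
orientation: [-3.14, -0.002, -0.011]
force: [0.4, -0.5, -0.4]
opening: 0.0293
gripper_force: 18.0
```

Run:
```python
from h import *
im,m=grab('wrist','w6'); s=read_state();print(s['tool_pos'],s['opening'],s['force'])
C=cv2.resize(im[80:330,150:420],None,fx=2,fy=2)
j,k=grab('scene','s6'); p=proj(k,s['tool_pos']).astype(int);print(p)
D=cv2.resize(j[p[1]-50:p[1]+75,max(p[0]-40,0):p[0]+40],None,fx=3,fy=4)
o=np.zeros((500,800,3),np.uint8);o[:,:540]=C;o[:,540:540+min(240,D.shape[1])]=D[:500,:240];cv2.imwrite('pics/c6.png',o[:,:,::-1])
```

```text
[0.47966884 0.18774619 0.27029725] 0.02925160737444705 [-0.73096765  0.62955131 -1.84307804]
[212 188]
```

View pics/c6.png

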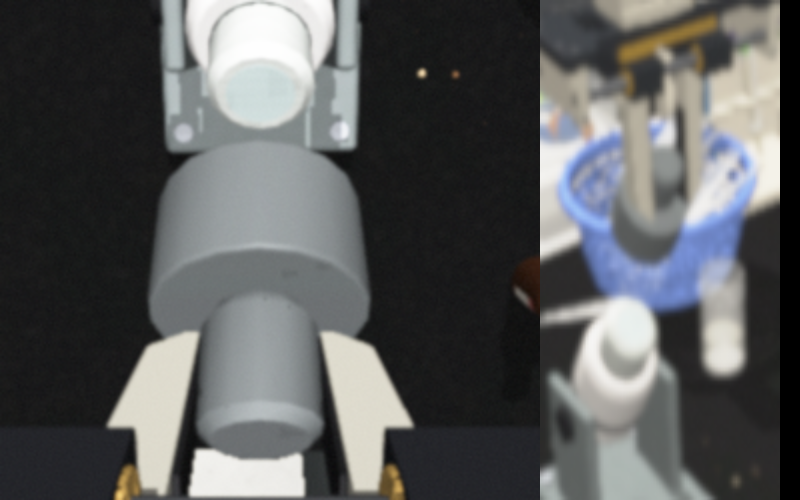

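The cap is off the nose and held, still leaning 35° in the jaws, and the bare nose end is at about (281,126) in the wrist picture. That was the last of my ten pictures, so from here I work by numbers only. I'm carrying the cap to the holder and turning the lean across the holder's long side.

Emit:
carry_out:
  moves:
    - {"jaw":0.02,"yaw":0,"dx":0.021,"dy":0.054,"dz":0}
    - {"jaw":0.02,"yaw":0,"dx":0.021,"dy":0.054,"dz":0}
    - {"jaw":0.02,"yaw":0,"dx":0.021,"dy":0.054,"dz":0}
    - {"jaw":0.02,"yaw":0,"dx":0.021,"dy":0.054,"dz":0}
    - {"jaw":0.02,"yaw":0,"dx":0.021,"dy":0.054,"dz":0}
    - {"jaw":0.02,"yaw":0,"dx":0.021,"dy":0.0525,"dz":0}
    - {"jaw":0.02,"yaw":0.16,"dx":0,"dy":0,"dz":0}
    - {"jaw":0.02,"yaw":0.16,"dx":0,"dy":0,"dz":0}

```text
t: 7.08
tool_pos: [0.6044, -0.1358, 0.2655]
orientation: [-3.099, 0.51, 0.006]
force: [-0.9, -0.4, 0.1]
opening: 0.0293
gripper_force: 18.0
```

Emit:
carry_out:
  moves:
    - {"jaw":0.02,"yaw":0.16,"dx":0,"dy":0,"dz":0}
    - {"jaw":0.02,"yaw":0.16,"dx":0,"dy":0,"dz":0}
    - {"jaw":0.02,"yaw":0.16,"dx":0,"dy":0,"dz":0}
    - {"jaw":0.02,"yaw":0.156,"dx":0,"dy":0,"dz":0}
    - {"jaw":0.02,"yaw":0,"dx":0,"dy":0,"dz":0.04}
    - {"jaw":0.02,"yaw":0,"dx":0,"dy":0,"dz":0.04}
    - {"jaw":0.02,"yaw":0,"dx":0,"dy":0,"dz":0.02}
    - {"jaw":0.02,"yaw":0,"dx":0,"dy":0,"dz":0}

```text
t: 8.07
tool_pos: [0.6036, -0.1345, 0.1654]
orientation: [2.789, -1.444, -0.007]
force: [0.5, 0.9, 0.2]
opening: 0.0293
gripper_force: 18.0
```

```bash
cat >> h.py <<'E'
from scipy.spatial.transform import Rotation as Ro
def pose():
    s=read_state();R=Ro.from_rotvec(s['orientation']).as_matrix();return s,s['tool_pos'],R
def todo(p):  # tool-axis shift to put the TCP at p
    s,t,R=pose();return (R.T@(np.array(p)-t)).round(4),round(np.degrees(np.arctan2(R[1,0],R[0,0])),2)
E
python3 - <<'E'
from h import *
s,t,R=pose();print(t,todo((.6053,-.1346,t[2])),s['opening'],s['q'].round(2))
# nose end from w6: pale face blob
im,m=load('w6'); c=im[100:150,245:320].astype(int)
d=(c[:,:,1]-c[:,:,0]); f=((d>6)&(c.min(2)>120)).astype(np.uint8)
n,l,st,ce=cv2.connectedComponentsWithStats(f);i=1+np.argmax(st[1:,4]);print(st[i],ce[i]+[245,100],onz(m,*(ce[i]+[245,100]),.159))
E
```

```text
[ 0.60363059 -0.13450596  0.16539071] (array([ 0.001 , -0.0013, -0.    ]), np.float64(-54.73)) 0.02932669017610687 [-0.3   0.21  1.49  0.    1.44  2.22]
[   0   14   75   36 1077] [285.03992572 136.5998143 ] [0.53479393 0.18378566 0.159     ]
```

Emit:
carry_out:
  moves:
    - {"jaw":0.02,"yaw":0,"dx":0.001,"dy":-0.0013,"dz":0.03}
    - {"jaw":0.02,"yaw":0,"dx":0,"dy":0,"dz":0.03}
    - {"jaw":0.02,"yaw":0,"dx":0,"dy":0,"dz":0.025}
    - {"jaw":0.02,"yaw":0,"dx":0,"dy":0,"dz":0.01}
    - {"jaw":0.02,"yaw":0,"dx":0,"dy":0,"dz":0}
    - {"jaw":0.02,"yaw":0,"dx":0,"dy":0,"dz":0}

```text
t: 8.82
tool_pos: [0.6081, -0.1355, 0.0748]
orientation: [-2.79, 1.444, -0.004]
force: [0.5, -0.1, -1.0]
opening: 0.0293
gripper_force: 18.0
```

Emit:
carry_out:
  moves:
    - {"jaw":0.02,"yaw":0,"dx":0,"dy":0,"dz":0.004}
    - {"jaw":0.02,"yaw":0,"dx":0,"dy":0,"dz":0.004}
    - {"jaw":0.02,"yaw":0,"dx":0,"dy":0,"dz":0}

```text
t: 9.2
tool_pos: [0.6065, -0.1349, 0.0643]
orientation: [2.79, -1.444, -0.001]
force: [-0.4, 0.6, -0.7]
opening: 0.0294
gripper_force: 18.0
```

Emit:
carry_out:
  moves:
    - {"jaw":0.02,"yaw":0,"dx":0,"dy":0,"dz":0.004}
    - {"jaw":0.02,"yaw":0,"dx":0,"dy":0,"dz":0}

```text
t: 9.45
tool_pos: [0.6065, -0.135, 0.0603]
orientation: [2.79, -1.444, -0.001]
force: [0.3, 0.4, -0.8]
opening: 0.0293
gripper_force: 18.0
```

Emit:
carry_out:
  moves:
    - {"jaw":0.02,"yaw":0,"dx":0,"dy":0,"dz":0.003}
    - {"jaw":0.02,"yaw":0,"dx":0,"dy":0,"dz":0}

```text
t: 9.7
tool_pos: [0.6067, -0.135, 0.0575]
orientation: [2.79, -1.444, -0.001]
force: [-0.7, -0.3, -0.6]
opening: 0.0297
gripper_force: 18.0
```

Run:
```python
from h import *
for i in range(3):
  im,m=grab('wrist','w7');s,t,R=pose();print(t.round(4),s['force'].round(1),todo((.6053,-.1346,t[2]))[0])
```

```text
[ 0.6068 -0.135   0.0577] [ 0.9 -0.  -1.2] [-0.0012  0.0009  0.    ]
[ 0.6068 -0.1351  0.0578] [-0.1 -0.3 -0. ] [-0.0013  0.001   0.    ]
[ 0.6069 -0.1351  0.0579] [-0.6 -0.7 -0.9] [-0.0013  0.001  -0.    ]
```

Emit:
carry_out:
  moves:
    - {"jaw":0.02,"yaw":0,"dx":-0.001,"dy":0.001,"dz":0.002}
    - {"jaw":0.02,"yaw":0,"dx":0,"dy":0,"dz":0}

```text
t: 10.1
tool_pos: [0.6064, -0.1349, 0.057]
orientation: [-2.79, 1.444, -0.003]
force: [0.2, 1.3, 4.1]
opening: 0.0292
gripper_force: 18.0
```

Emit:
carry_out:
  moves:
    - {"jaw":0.02,"yaw":0,"dx":0,"dy":0,"dz":0.002}
    - {"jaw":0.02,"yaw":0,"dx":0,"dy":0,"dz":0}

```text
t: 10.35
tool_pos: [0.6072, -0.1353, 0.0566]
orientation: [-2.789, 1.444, -0.006]
force: [-2.7, 1.1, 14.2]
opening: 0.0292
gripper_force: 18.0
```

Contact came at TCP z ≈ 0.057 against a predicted 0.058, so the low rim is on the floor of the place. I'm easing the load and opening slightly, so that the cap tips upright between the pads.

Emit:
carry_out:
  moves:
    - {"jaw":0.02,"yaw":0,"dx":0,"dy":0,"dz":-0.002}
    - {"jaw":0.02,"yaw":0,"dx":0,"dy":0,"dz":0}
    - {"jaw":0.034,"yaw":0,"dx":0,"dy":0,"dz":0}
    - {"jaw":0.034,"yaw":0,"dx":0,"dy":0,"dz":0}
    - {"jaw":0.034,"yaw":0,"dx":0,"dy":0,"dz":0}
    - {"jaw":0.034,"yaw":0,"dx":0,"dy":0,"dz":0}
  grip_force: 4

```text
t: 11.1
tool_pos: [0.6053, -0.1348, 0.0556]
orientation: [2.79, -1.444, -0.001]
force: [1.1, -0.6, -1.2]
opening: 0.0344
gripper_force: 0.0
```

```bash
cat >> h.py <<'E'
def greys(im,roi,lo=60,hi=190,sat=28):
    x0,y0,x1,y1=roi;c=im[y0:y1,x0:x1].astype(int);f=((c.min(2)>lo)&(c.max(2)<hi)&(c.max(2)-c.min(2)<sat)).astype(np.uint8)
    n,l,st,ce=cv2.connectedComponentsWithStats(f);return [(int(a[4]),(a[0]+x0,a[1]+y0,a[2],a[3]),(ce[i]+[x0,y0]).round(1).tolist()) for i,a in enumerate(st) if i and a[4]>60]
E
python3 - <<'E'
from h import *
s,t,R=pose();print(t,s['opening'],s['force'])
b,mb=load('w7');a,m=grab('wrist','w8')
d=np.abs(a.astype(int)-b).sum(2)>60; ys,xs=np.nonzero(d);print('changed',d.sum(),xs.min(),xs.max(),ys.min(),ys.max())
# coarse ascii of brightness
g=cv2.resize(cv2.cvtColor(a,cv2.COLOR_RGB2GRAY)[90:330,150:410],(65,40),interpolation=3)
for r in g: print(''.join(' .:-=+*#%@'[v*10//256] for v in r))
x=lambda A: (.6256+A[0]*.5764,-.1634-A[0]*.8171,A[1])
for n,A in [('upright knob top',(0,.084)),('up rim far+x shoulder',(.029,.05)),('shoulder -x',(-.029,.05)),('tilted knob top',(-.039,.095))]: print(n,proj(m,np.array(x(A))).round())
E
```

```text
[ 0.60527114 -0.13479373  0.05556567] 0.0343653105081436 [ 1.10208318 -0.555518   -1.24113711]
changed 29128 15 559 0 419Traceback (most recent call last):
  File "<stdin>", line 7, in <module>
  File "<stdin>", line 7, in <genexpr>
OverflowError: Python integer 256 out of bounds for uint8
```

Run:
```python
from h import *
a,m=load('w8')
g=cv2.resize(cv2.cvtColor(a,cv2.COLOR_RGB2GRAY)[60:340,130:430],(75,36),interpolation=3).astype(int)
for r in g: print(''.join(' .:-=+*#%@'[v*10//256] for v in r))
x=lambda A: (.6256+A[0]*.5764,-.1634-A[0]*.8171,A[1])
for n,A in [('upright knob top',(0,.084)),('up shoulder +x',(.029,.05)),('rim +x',(.029,.014)),('ring',(.033,.026)),('shoulder -x',(-.029,.05)),('tilted knob top',(-.039,.095))]: p=proj(m,np.array(x(A)));print(n,p.round(),((p-[130,60])/[4,7.8]).round())
```

```text
............................    .     ................
                    *@@@@@@@@@@@@@@@@@@@@@@@@@@@@%%%@@@@@@@@@@@@@@@@@@@@@@@
                   .%@@@@@@@@@@@@@@@@@@@@@@@@@@@@@@@@@@@@@@@@@@@@@@@@@@@@@@
                    %@@@@@@@@@@@@@%%%#%%@@@@@@@@@@@@@@@@@@@@@@@@@%%%%%@@@@@
                    #@@@@@@@@@#*+=--------+#%@@@@@@@@@@@@@@@@@@%%%@@%#*****
                    *@@@@@@@#+=++++++++++++==*%@@@@@@@@@@@@@@%%@@#+=-------
                    +@@@@@#+++++++++++++++++++*%@@%%@@@@@@@%%@@#-:------=++
                    =@@@@+++++++++++++++++++++++##@%%@@@@@%%@%=:-----=+++++
                    -@@@*++++++++==----==++++++++**%%%%@@%%@%-:----=+++++++
                    :@@%+++++++=------::.:-=+++++++*%%%%@#@@=::---+++++++++
                    .@@#++++++=-=++++====-::-=++++=*%%%%*#@%::::-=++++=====
                    .%@*+++++==++++++++++=-----=++-*%%%%*#@#::::=++--::::::
                     %@#+++++=+++++++++++++----====#%%%%**@%=:::=++::::--::
                     #@@+++++=+++++++++++++=--===-*%%%%%%*@%#-::+++::::::-=
                     *@@%*++==+++++++++++++=--===*%%%%%%%
[... 738 characters left out ...]
             -++++++++-                 
                 ..:+++++=.                     .++++++:..                 
                   .+++++-                       -+++++.                   
                  ..=+++=.                       .++++=::.                 
                 :::-=--:.                       .=+++===:                 
                .=:..::::.........................::::::=+.                
                :=:.....::::::::::::::::::::::::::::::::-+-                
upright knob top [278. 216.] [37. 20.]
up shoulder +x [278. 139.] [37. 10.]
rim +x [278. 132.] [37.  9.]
ring [278. 127.] [37.  9.]
shoulder -x [278. 245.] [37. 24.]
tilted knob top [278. 309.] [37. 32.]
```

The cap has tipped upright in the ring. I'm opening, rising, and checking it from two heights.

Emit:
carry_out:
  moves:
    - {"jaw":0.06,"yaw":0,"dx":0,"dy":0,"dz":0}
    - {"jaw":0.06,"yaw":0,"dx":0,"dy":0,"dz":0}
    - {"jaw":0.06,"yaw":0,"dx":0,"dy":0,"dz":0}
    - {"jaw":0.06,"yaw":0,"dx":0,"dy":0,"dz":-0.02}
    - {"jaw":0.06,"yaw":0,"dx":0,"dy":0,"dz":-0.03}
    - {"jaw":0.06,"yaw":0,"dx":0,"dy":0,"dz":-0.03}
    - {"jaw":0.06,"yaw":0,"dx":0,"dy":0,"dz":0}
    - {"jaw":0.06,"yaw":0,"dx":0,"dy":0,"dz":0}

```text
t: 12.15
tool_pos: [0.6054, -0.1348, 0.136]
orientation: [-2.79, 1.444, -0.0]
force: [-0.8, -0.4, -0.6]
opening: 0.06
gripper_force: 0.0
```

Run:
```python
from h import *
a,m=grab('wrist','w9');t_,mt=grab('top','t9');s_,ms=grab('scene','s9');print(pose()[1])
x=lambda A: np.array((.6256+A[0]*.5764,-.1634-A[0]*.8171,A[1]))
# predicted vs. seen: skirt+knob dark blob against white
for z in (.084,.05,.014): print(z,proj(m,x((0,z))).round(1),proj(mt,x((0,z))).round(1),proj(ms,x((0,z))).round(1))
g=cv2.cvtColor(a,cv2.COLOR_RGB2GRAY); k=proj(m,x((0,.05))).astype(int)
cr=g[k[1]-75:k[1]+75,k[0]-75:k[0]+75]; cv2.imwrite('pics/z.png',cr)
b=cv2.GaussianBlur(cr,(5,5),1)
for r in range(0,150,5): print(' '.join(f'{v//10:2d}' for v in b[r,::4]))
```

```text
[ 0.6045446  -0.13454191  0.13440032]
0.084 [278.4 175.9] [315.3 182.2] [289.  196.2]
0.05 [278.5 166.2] [314.4 183.9] [288.8 205.9]
0.014 [278.6 158.3] [313.5 185.6] [288.6 215.9]
 2  2  2  2  2  2  2  2  2  2  2  2  2  2  2  2  2  2  2  2  2  2  2  2  1  1  1  1  1  1  2  2  2  2  1  1  1  2
 2  2  2  2  2  2  2  2  2  2  2  2  2  2  2  2  2  2  2  2  2  2  2  2  2  2  1  1  1  1  1  1  2  2  1  1  1  2
 2  2  2  2  2  2  2  2  2  2  2  2  2  2  2  2  2  2  2  2  2  2  2  2  2  2  2  2  1  2  1  1  1  1  1  2  2  2
 2  2  2  2  2  2  2 18 24 24 24 24 24 24 24 24 24 24 24 24 24 24 24 24 24 24 24 24 24 23 24 24 24 24 24 24 24 24
 2  2  2  2  2  2  5 25 25 25 25 25 25 25 25 25 25 25 25 25 25 25 25 25 25 25 25 25 25 25 25 25 25 25 25 25 25 25
 2  2  2  2  2  2  4 25 25 25 25 25 25 25 25 25 25 25 25 25 25 25 25 25 25 25 25 25 25 25 25 25 25 25 25 25 25 25
 2  2  2  2  2  2  4 25 25 25 25 25 25 25 25 25 24 20 17 16 17 21 24 25 25 25 25 25 25 25 25 25 25 25 25 25 25 25
 2  2  2  2  2  2  3 24 25 25 25 25 25 25 21 15 16 17 17 18 17 16 14 15 22 25 25 25 25 25 25 25 25 25 25 25 25 25
 2  2  
[... 1800 characters left out ...]
8 19 19 19 19 19
 2  2  2  2  2  2  2  2  2  2  2  2  2  2  2  2  2  2  2  2  2  1  1  1  1  1  1  1  1  1  1  1  1  1  1  1  1  1
 2  2  2  2  2  2  2  2  2  2  2  2  2  2  2  2  2  2  2  2  2  2  2  2  2  2  2  2  1  1  1  1  1  1  1  1  1  1
 2  2  2  2  2  2  2  2  2  2  2  2  2  2  2  2  2  2  2  2  2  2  2  2  2  2  2  2  2  2  2  2  2  2  2  1  1  1
 2  2  2  2  2  2  2  2  2  2  2  2  2  2  2  2  2  2  2  2  2  2  2  2  2  2  2  2  2  2  2  2  2  2  2  2  2  1
 2  2  2  2  2  2  2  2  2  2  2  2  2  2  2  2  2  2  2  2  2  2  2  2  2  2  2  2  2  2  2  2  2  2  2  2  2  2
 2  2  2  2  2  2  2  2  2  2  2  2  2  2  2  2  2  2  2  2  2  2  2  2  2  2  2  2  2  2  2  2  2  2  2  2  2  2
```

Measured against the ring, the knob top and the shoulder are shifted by the same 4.5 mm or so. So the dust cap stands upright and flat, within the ring's play. Next is the calibration cap, starting with a quarter turn.

Emit:
carry_out:
  moves:
    - {"jaw":0.06,"yaw":-0.175,"dx":0,"dy":0,"dz":-0.01}
    - {"jaw":0.06,"yaw":-0.175,"dx":0,"dy":0,"dz":0}
    - {"jaw":0.06,"yaw":-0.175,"dx":0,"dy":0,"dz":0}
    - {"jaw":0.06,"yaw":-0.175,"dx":0,"dy":0,"dz":0}
    - {"jaw":0.06,"yaw":-0.175,"dx":0,"dy":0,"dz":0}
    - {"jaw":0.06,"yaw":-0.175,"dx":0,"dy":0,"dz":0}
    - {"jaw":0.06,"yaw":-0.175,"dx":0,"dy":0,"dz":0}
    - {"jaw":0.06,"yaw":-0.175,"dx":0,"dy":0,"dz":0}

```text
t: 13.3
tool_pos: [0.6048, -0.1346, 0.1445]
orientation: [-3.061, -0.702, 0.003]
force: [-0.3, -0.4, -0.4]
opening: 0.0602
gripper_force: 0.0
```

Emit:
carry_out:
  moves:
    - {"jaw":0.06,"yaw":-0.171,"dx":0,"dy":0,"dz":0}
    - {"jaw":0.06,"yaw":0,"dx":-0.04,"dy":0.0175,"dz":0}
    - {"jaw":0.06,"yaw":0,"dx":-0.043,"dy":0.0175,"dz":0}
    - {"jaw":0.06,"yaw":0,"dx":0,"dy":0,"dz":0}

```text
t: 13.8
tool_pos: [0.5559, -0.2135, 0.1447]
orientation: [-2.995, -0.947, 0.003]
force: [1.5, 1.4, 0.3]
opening: 0.0598
gripper_force: 0.0
```

Run:
```python
from h import *
a,m=grab('wrist','w10');print(pose()[1],todo((.557,-.2122,.054)))
g=cv2.cvtColor(a,cv2.COLOR_RGB2GRAY); k=proj(m,np.array((.557,-.2122,.084))).astype(int)
print(k)
b=cv2.GaussianBlur(g,(5,5),1)[k[1]-80:k[1]+80,k[0]-76:k[0]+76]
for r in range(0,160,6): print(' '.join(f'{v//10:2d}' for v in b[r,::4]))
```

```text
[ 0.55686474 -0.21210092  0.14485667] (array([0.0001, 0.0003, 0.0909]), np.float64(35.14))
[279 218]
 1  1  1  1  1  1  3 18 20 20 20 20 20 20 20 20 19 17 17 16 16 17 19 22 22 23 24 24 24 24 24 24  6  1  1  1  1  1
 1  1  1  1  1  1  2 17 20 20 20 20 20 20 20 20 20 20 20 20 20 20 21 22 24 24 24 24 24 24 24 23  4  1  1  1  1  1
 1  1  1  1  1  1  2 17 20 20 20 20 20 20 20 20 20 20 20 20 21 23 24 24 24 24 24 24 24 24 24 23  3  1  1  1  1  1
 1  1  1  1  1  1  1 16 20 20 20 20 20 20 20 18 16 17 20 22 22 22 22 23 24 24 24 24 24 24 24 23  2  1  1  1  1  1
 1  1  1  1  1  1  1 15 20 20 20 20 20 19 23 23 22 20 20 19 19 20 22 23 23 22 24 24 24 24 24 23  2  1  1  1  1  1
 1  1  1  1  1  1  1 14 20 20 20 18 22 22 19 11  7  6  7  7  7  7  8 13 20 22 24 23 24 24 24 22  2  1  1  1  1  1
 1  1  1  1  1  1  1 13 20 20 20 23 22 13  5  7 11 13 13 13 13 13 11  9  8 14 20 23 23 24 24 21  2  1  1  1  1  1
 1  1  1  1  1  1  1 11 20 20 24 23 15  8 13 14 13  9  8  8  8 11 13 13 13  9 14 20 23 24 24 20  1  1  1  1  1  1
 1  1  1  1  1  1  1 11 21 22 22 16 12 13 13 11  8  6  7  7  7  8 13 13 13 13 11 19 21 
[... 1378 characters left out ...]
1  1  1  8 15 15
15 15 14  5  1  1  1  1  1  1  1  1  1  1  1  1  1  1  1  1  1  1  1  1  1  1  1  1  1  1  1  1  1  1  1  2 13 15
15 15 10  1  1  1  1  1  1  1  1  1  1  1  1  1  1  1  1  1  1  1  1  1  1  1  1  1  1  1  1  1  1  1  1  1  5 14
15 14  3  1  1  1  1  1  1  1  1  1  1  1  1  1  1  1  1  1  1  1  1  1  1  1  1  1  1  1  1  1  1  1  1  1  1 11
15  8  1  1  1  1  1  1  1  1  1  1  1  1  1  1  1  1  1  1  1  1  1  1  1  1  1  1  1  1  1  1  1  1  1  1  1  3
12  2  1  1  1  1  1  1  1  1  1  1  1  1  1  1  1  1  1  1  1  1  1  1  1  1  1  1  1  1  1  1  1  1  1  1  1  1
 5  1  1  1  1  1  1  1  1  1  1  1  1  1  1  1  1  1  1  1  1  1  1  1  1  1  1  1  1  1  1  1  1  1  1  1  1  1
```

The bar is centred and parallel between the fingers, so I'm going down to grip it.

Emit:
carry_out:
  moves:
    - {"jaw":0.06,"yaw":0,"dx":0,"dy":0,"dz":0.04}
    - {"jaw":0.06,"yaw":0,"dx":0,"dy":0,"dz":0.03}
    - {"jaw":0.06,"yaw":0,"dx":0,"dy":0,"dz":0.019}
    - {"jaw":0.01,"yaw":0,"dx":0,"dy":0,"dz":0}
    - {"jaw":0.01,"yaw":0,"dx":0,"dy":0,"dz":0}
    - {"jaw":0.01,"yaw":0,"dx":0,"dy":0,"dz":0}
    - {"jaw":0.01,"yaw":0,"dx":0,"dy":0,"dz":0}
    - {"jaw":0.01,"yaw":0,"dx":0,"dy":0,"dz":0}
  grip_force: 10

```text
t: 14.85
tool_pos: [0.5582, -0.2115, 0.0574]
orientation: [2.993, 0.952, 0.001]
force: [0.5, 0.1, 2.3]
opening: 0.0157
gripper_force: 10.0
```

Emit:
carry_out:
  moves:
    - {"jaw":0.01,"yaw":0,"dx":0,"dy":0,"dz":0}
    - {"jaw":0.01,"yaw":0,"dx":0,"dy":0,"dz":0}
    - {"jaw":0.01,"yaw":0,"dx":0,"dy":0,"dz":0}
    - {"jaw":0.01,"yaw":0,"dx":0,"dy":0,"dz":0}

```text
t: 15.35
tool_pos: [0.5583, -0.2114, 0.0574]
orientation: [2.993, 0.952, 0.001]
force: [0.4, 0.1, 5.6]
opening: 0.016
gripper_force: 10.0
```

Emit:
carry_out:
  moves:
    - {"jaw":0.01,"yaw":0,"dx":0,"dy":0,"dz":-0.01}
    - {"jaw":0.01,"yaw":0,"dx":0,"dy":0,"dz":-0.03}
    - {"jaw":0.01,"yaw":0,"dx":0,"dy":0,"dz":-0.05}
    - {"jaw":0.01,"yaw":0,"dx":0,"dy":0,"dz":-0.05}
    - {"jaw":0.01,"yaw":0,"dx":0,"dy":0,"dz":-0.05}
    - {"jaw":0.01,"yaw":0,"dx":0,"dy":0,"dz":-0.05}
    - {"jaw":0.01,"yaw":0,"dx":0,"dy":0,"dz":0}
    - {"jaw":0.01,"yaw":0,"dx":0,"dy":0,"dz":0}

```text
t: 16.35
tool_pos: [0.5577, -0.2113, 0.2963]
orientation: [-2.993, -0.952, 0.001]
force: [-0.6, -0.9, -1.6]
opening: 0.0157
gripper_force: 10.0
```

Emit:
carry_out:
  moves:
    - {"jaw":0.01,"yaw":0,"dx":0.0245,"dy":-0.0436,"dz":0}
    - {"jaw":0.01,"yaw":0,"dx":0.0245,"dy":-0.0436,"dz":0}
    - {"jaw":0.01,"yaw":0,"dx":0.0245,"dy":-0.0436,"dz":0}
    - {"jaw":0.01,"yaw":0,"dx":0.0245,"dy":-0.0436,"dz":0}
    - {"jaw":0.01,"yaw":0,"dx":0.0245,"dy":-0.0436,"dz":0}
    - {"jaw":0.01,"yaw":0,"dx":0.0245,"dy":-0.0436,"dz":0}
    - {"jaw":0.01,"yaw":0,"dx":0.0245,"dy":-0.0436,"dz":0}
    - {"jaw":0.01,"yaw":0,"dx":0.0245,"dy":-0.0436,"dz":0}

```text
t: 17.35
tool_pos: [0.515, 0.1879, 0.2943]
orientation: [-2.994, -0.952, 0.006]
force: [1.4, -0.6, -1.6]
opening: 0.0159
gripper_force: 10.0
```

Emit:
carry_out:
  moves:
    - {"jaw":0.01,"yaw":0.151,"dx":0,"dy":0,"dz":0}
    - {"jaw":0.01,"yaw":0.151,"dx":0,"dy":0,"dz":0}
    - {"jaw":0.01,"yaw":0.151,"dx":0,"dy":0,"dz":0}
    - {"jaw":0.01,"yaw":0.151,"dx":0,"dy":0,"dz":0}
    - {"jaw":0.01,"yaw":0,"dx":0,"dy":0,"dz":0}

```text
t: 17.98
tool_pos: [0.5155, 0.1864, 0.2945]
orientation: [3.141, 0.02, -0.006]
force: [-0.6, -0.5, -0.9]
opening: 0.0157
gripper_force: 10.0
```

Run:
```python
from h import *
a,m=grab('wrist','w11');s,t,R=pose();print(t,todo(t),s['opening'],s['force'].round(1))
# nose face in w6 
im,mm=load('w6'); c=cv2.GaussianBlur(im,(3,3),0)[100:150,245:320].astype(int)
print('w6 G-R'); d=c[:,:,1]-c[:,:,0]
for r in range(0,50,4): print(' '.join(f'{v:3d}' for v in d[r,::3]))
# held cap in w11
g=cv2.GaussianBlur(cv2.cvtColor(a,cv2.COLOR_RGB2GRAY),(5,5),1)
print(t+R@[0,0,-.031],proj(m,t+R@[0,0,-.031]),proj(m,t+R@[0.029,0,.007]),proj(m,t+R@[0.029,0,.043]))
for r in range(90,330,8): print(r,' '.join(f'{v//10:2d}' for v in g[r,200:360:5]))
```

```text
[0.51564599 0.18636549 0.29488712] (array([0., 0., 0.]), np.float64(0.86)) 0.015822341604245324 [ 0.5 -0.4 -0.6]
w6 G-R
 -1  -2  -2   0   3   2   1   1   1   1   1   0   0   1   1   0   2   1   1   3   1  -2  -2  -1   3
 -1  -1  -2   0   3   2   1   1   0   0   0   0   0   0   0   0   0   1   2   3   0  -1  -1  -1   3
  3  -1  -2   0   3   1   1   1   0   1   1   1   0   0   1   0   1   0   1   3   1  -2  -1   2   4
  4   2  -1   1   1   1   1   1   2   3   5   7   7   6   4   3   2   1   1   1   2  -1   3   4   4
  7   8   7   3   2   1   1   4  10  13  13  13  13  14  14  12   5   3   1   2   3   6   8   9   8
  8   6   8   4   3   3   4  12  13  13  14  14  14  14  13  13  14   6   3   2   3   7   7   8   7
  7   8   8   5   3   3  10  14  13  13  13  13  13  14  13  13  14  11   3   3   3   8   8   7   9
  8   7   8   6   2   3  10  13  13  13  13  14  14  13  13  14  14  12   4   3   5   8   8   8  10
  7   8   8   6   4   3   5  13  14  13  14  13  14  14  14  14  13   8   3   3   9   8   7   7   8
  6   8   9   8   8   5   3   5  12  13  14  13  13  13  14  12   6   3   3   9 
[... 2736 characters left out ...]

274  2  2  2  2  2  3 21 21 21 21 21 21  6 13 18 18 18 18 17 11 11 21 21 21 21 21 19  2  2  2  2  2
282  2  2  2  2  2 17 21 21 21 21 21 21  3 13 18 18 18 17 17 11  6 21 21 21 21 21 21 13  2  2  2  2
290  2  2  2  2 10 21 21 21 21 21 21 19  2 13 18 18 18 17 17 10  3 21 21 21 21 21 21 21  5  2  2  2
298  3  3  3  3  3  3  3  3  3 20 21 16  2 12 18 18 17 17 17  9  2 20 21 17  3  3  3  3  3  3  3  3
306  3  3  3  3  3  3  3  3  3 19 21 11  2 12 17 17 17 17 16  9  2 16 21 15  3  3  3  3  3  3  3  3
314  3  3  3  3  3  3  3  3  9 17 21  6  5 14 17 17 17 17 16 13  1 11 21 14  6  3  3  3  3  3  3  3
322  3  3  3  3  3  3  3  3 15 10 20  7 13 14 17 17 17 17 16 16  3  8 18  9 13  3  3  3  3  3  3  3
```

Run:
```python
from h import *
O=[]
for f,(x0,y0,x1,y1) in(('w6',(255,108,305,148)),('w11',(250,112,310,160))):
    im,m=load(f);c=cv2.GaussianBlur(im,(3,3),0)[y0:y1,x0:x1].astype(int)
    d=c[:,:,1]-c[:,:,0];k=((d>9)&(c.min(2)>90)).astype(np.uint8)
    n,l,st,ce=cv2.connectedComponentsWithStats(k);i=1+np.argmax(st[1:,4]);p=ce[i]+[x0,y0];print(f,st[i]+[x0,y0,0,0,0],p,d.max());O.append((m,*p));print(onz(m,*p,.159))
print(tri(O))
```

```text
w6 [263 113  34  28 735] [279.77006803 126.31836735] 15
[0.54295347 0.18807614 0.159     ]
w11 [264 153  29   7 146] [278.02739726 156.6369863 ] 14
[0.54875716 0.18797308 0.159     ]
(array([0.53901653, 0.18807534, 0.0999322 ]), [np.float64(4.377993299308645e-05), np.float64(4.377993299312664e-05)])
```

The nose end is at (0.543, 0.188, 0.159), and the knob and the bare face agree on it. The gripper can't tilt, so I'll tilt the cap in the jaws. I lower it behind the nose and sweep towards -x, so that the skirt lies flush against the nose's flank, which stops the tilt at 35°.

Emit:
carry_out:
  moves:
    - {"jaw":0.01,"yaw":0,"dx":0.047,"dy":-0.0015,"dz":0}
    - {"jaw":0.01,"yaw":0,"dx":0.0465,"dy":0,"dz":0}
    - {"jaw":0.01,"yaw":0,"dx":0,"dy":0,"dz":0.04}
    - {"jaw":0.01,"yaw":0,"dx":0,"dy":0,"dz":0.03}
    - {"jaw":0.01,"yaw":0,"dx":0,"dy":0,"dz":0.0235}
    - {"jaw":0.01,"yaw":0,"dx":0,"dy":0,"dz":0}
    - {"jaw":0.01,"yaw":0,"dx":0,"dy":0,"dz":0}

```text
t: 18.9
tool_pos: [0.6102, 0.1892, 0.2042]
orientation: [-3.141, -0.021, -0.001]
force: [-1.0, -0.1, -0.0]
opening: 0.0161
gripper_force: 10.0
```

Emit:
carry_out:
  moves:
    - {"jaw":0.01,"yaw":0,"dx":-0.004,"dy":0,"dz":0}
    - {"jaw":0.01,"yaw":0,"dx":-0.004,"dy":0,"dz":0}
    - {"jaw":0.01,"yaw":0,"dx":-0.004,"dy":0,"dz":0}
    - {"jaw":0.01,"yaw":0,"dx":-0.004,"dy":0,"dz":0}

```text
t: 19.4
tool_pos: [0.5952, 0.1892, 0.2051]
orientation: [-3.141, -0.018, -0.007]
force: [5.0, -0.9, 4.9]
opening: 0.0163
gripper_force: 10.0
```

Emit:
carry_out:
  moves:
    - {"jaw":0.01,"yaw":0,"dx":-0.004,"dy":0,"dz":0}
    - {"jaw":0.01,"yaw":0,"dx":-0.004,"dy":0,"dz":0}
    - {"jaw":0.01,"yaw":0,"dx":-0.004,"dy":0,"dz":0}

```text
t: 19.77
tool_pos: [0.5836, 0.189, 0.2061]
orientation: [-3.141, -0.018, -0.009]
force: [3.8, -0.8, 7.7]
opening: 0.0162
gripper_force: 10.0
```

Emit:
carry_out:
  moves:
    - {"jaw":0.01,"yaw":0,"dx":-0.004,"dy":0,"dz":0}
    - {"jaw":0.01,"yaw":0,"dx":-0.004,"dy":0,"dz":0}
    - {"jaw":0.01,"yaw":0,"dx":-0.004,"dy":0,"dz":0}

```text
t: 20.15
tool_pos: [0.5707, 0.1889, 0.205]
orientation: [-3.141, -0.018, -0.005]
force: [1.9, 0.0, 4.9]
opening: 0.0159
gripper_force: 10.0
```

Emit:
carry_out:
  moves:
    - {"jaw":0.01,"yaw":0,"dx":-0.003,"dy":0,"dz":0}
    - {"jaw":0.01,"yaw":0,"dx":-0.003,"dy":0,"dz":0}
    - {"jaw":0.01,"yaw":0,"dx":0,"dy":0,"dz":0}

```text
t: 20.52
tool_pos: [0.5638, 0.1887, 0.2035]
orientation: [-3.141, -0.019, -0.0]
force: [1.6, 0.7, 3.7]
opening: 0.0156
gripper_force: 10.0
```

Run:
```python
from h import *
a,m=grab('wrist','w12');s,t,R=pose();print(t,s['opening'],s['force'].round(1))
g=cv2.GaussianBlur(cv2.cvtColor(a,cv2.COLOR_RGB2GRAY),(5,5),1)
for r in range(90,340,7): print(r,' '.join(f'{v//10:2d}' for v in g[r,190:370:5]))
# predicted for tilt th about grip point (g=60, axis offset -2.5): centre line points
G=t+R@[0,0,-.019]
for th in (0,20,30,35,40):
    c,s_=np.cos(np.radians(th)),np.sin(np.radians(th)); ax=np.array([-s_,0,c]);px=np.array([c,0,s_])
    f=lambda al,r: proj(m,G+ax*(al-.060)+px*(r-.0025)).round()[1]
    print(th,'mouth+x',f(0,.029),'shoulder+x',f(.036,.029),'bar foot+x',f(.036,.023),'bartop+x',f(.07,.023),'bartop-x',f(.07,-.023))
```

```text
[0.5638725  0.18872936 0.20334432] 0.016021658521222722 [ 1.1 -0.   3.5]
90  3  3  3  3  3  3  3  3  3  3  3  3  3  3  3  3  3  3  3  3  3  3  3  3  3  3  3  3  3  3  3  3  3  3  3  3
97  3  3  3  3  3  3  3  7  7  7  7  7  7  7  7  7  7  7  7  7  7  7  7  8  7  7  7  8  7  7  3  3  3  3  3  3
104  3  3  3  3  3  3  7 21 22 22 22 22 22 22 22 22 22 22 22 22 22 22 22 22 22 22 23 22 23 22  7  3  3  3  3  3
111  3  3  3  3  3  3  6 22 25 25 22 22 22 22 22 22 22 22 22 22 22 22 22 22 22 22 22 25 25 23  6  3  3  3  3  3
118  3  3  3  3  3  3  5 21 22 21 22 22 22 22 22 22 22 22 22 22 22 22 22 22 22 22 22 21 21 22  5  3  3  3  3  3
125  3  3  3  3  3  3  4 21 22 22 22 22 22 22 23 24 25 25 25 25 25 25 23 22 22 22 22 23 23 22  4  3  3  3  3  3
132  3  3  3  3  3  3  3 20 18 15 11 17 23 25 25 25 25 25 25 25 25 25 25 25 23 17 10 14 18 21  3  3  3  3  3  3
139  3  3  3  3  3  3  5 21 21  9  7 17 25 25 25 25 23 21 18 21 23 25 25 25 25 17  6  8 21 22  6  3  3  3  3  3
146  3  3  3  3  3  3  5 21 21  9  8 23 24 15 13 22 24 25 25 24 24 22 14 15 25 25  7  8 21 22  6  3  3  3  3  3
153  3  3  3  3  3  3
[... 2706 characters left out ...]
 24  8  2  2  2  2  2  2  2  3  3 11 24 12 15  4  4  4  4  4  4  4  4  4
328  4  4  4  4  4  4  4  4  4  5 21 10 12  8  7  7  7  7  7  7  7  7  7  8 10 11 19  4  4  4  4  4  4  4  4  4
335  3  3  3  4  4  4  4  4  4  6 20 13 14 14 14 14 14 14 13 13 13 13 13 13 13 13 22  4  4  4  4  4  4  4  4  4
0 mouth+x 192.0 shoulder+x 210.0 bar foot+x 220.0 bartop+x 246.0 bartop-x 334.0
20 mouth+x 166.0 shoulder+x 203.0 bar foot+x 213.0 bartop+x 263.0 bartop-x 325.0
30 mouth+x 155.0 shoulder+x 203.0 bar foot+x 212.0 bartop+x 272.0 bartop-x 319.0
35 mouth+x 151.0 shoulder+x 204.0 bar foot+x 212.0 bartop+x 277.0 bartop-x 315.0
40 mouth+x 147.0 shoulder+x 206.0 bar foot+x 213.0 bartop+x 282.0 bartop-x 312.0
```

The tilt works: edge rows 157, 200 and 268 match a lean of about 30°. A few millimetres more, then I lift off.

Emit:
carry_out:
  moves:
    - {"jaw":0.01,"yaw":0,"dx":-0.002,"dy":0,"dz":0}
    - {"jaw":0.01,"yaw":0,"dx":-0.002,"dy":0,"dz":0}
    - {"jaw":0.01,"yaw":0,"dx":0,"dy":0,"dz":0}

```text
t: 20.95
tool_pos: [0.5594, 0.1886, 0.2028]
orientation: [3.141, 0.019, -0.002]
force: [2.3, 0.9, 1.2]
opening: 0.0159
gripper_force: 10.0
```

Run:
```python
from h import *
a,m=grab('wrist','w13');s,t,R=pose();print(t,s['opening'],s['force'].round(1))
g=cv2.GaussianBlur(cv2.cvtColor(a,cv2.COLOR_RGB2GRAY),(5,5),1).astype(int)
print('col 282:',[(r,g[r,282]) for r in range(140,330,3)])
```

```text
[0.55946471 0.1885958  0.20279312] 0.01585731075508478 [1.4 0.3 0.1]
col 282: [(140, np.int64(252)), (143, np.int64(255)), (146, np.int64(254)), (149, np.int64(210)), (152, np.int64(195)), (155, np.int64(196)), (158, np.int64(196)), (161, np.int64(196)), (164, np.int64(196)), (167, np.int64(197)), (170, np.int64(197)), (173, np.int64(197)), (176, np.int64(197)), (179, np.int64(197)), (182, np.int64(197)), (185, np.int64(197)), (188, np.int64(197)), (191, np.int64(198)), (194, np.int64(199)), (197, np.int64(204)), (200, np.int64(163)), (203, np.int64(151)), (206, np.int64(166)), (209, np.int64(194)), (212, np.int64(196)), (215, np.int64(197)), (218, np.int64(197)), (221, np.int64(197)), (224, np.int64(198)), (227, np.int64(199)), (230, np.int64(199)), (233, np.int64(199)), (236, np.int64(200)), (239, np.int64(199)), (242, np.int64(199)), (245, np.int64(199)), (248, np.int64(200)), (251, np.int64(201)), (254, np.int64(201)), (257, np.int64(201)), (260, np.int64(202)), (263, np.int64(203)), (266, np.int64(212)), (269, np.int64(219)), (272, np.int64(182)), (275, np.int64(152)), (278, np.int64(149)), (281, np.int64(149)), (284, np.int64(149)), (287, np.int64(148)), (290, np.int64(147)), (293, np.int64(146)), (296, np.int64(147)), (299, np.int64(146)), (302, np.int64(146)), (305, np.int64(145)), (308, np.int64(145)), (311, np.int64(137)), (314, np.int64(48)), (317, np.int64(23)), (320, np.int64(23)), (323, np.int64(24)), (326, np.int64(35)), (329, np.int64(91))]
```

```bash
cat > fit.py <<'E'
from h import *
from scipy.optimize import least_squares
def fit(f,t,R,obs):
    _,m=load(f);G=t+R@[0,0,-.019]
    def geo(q):
        th,g,o=q;return np.array([-np.sin(th),0,np.cos(th)]),np.array([np.cos(th),0,np.sin(th)]),g,o
    def P(q,al,r): a,p,g,o=geo(q);return proj(m,G+a*(al-g)+p*(r+o))[1]
    pts=[(0,.029),(.036,.029),(.036,.023),(.07,.023),(.07,-.023)]
    s=least_squares(lambda q:[P(q,*x)-y for x,y in zip(pts,obs)],[.5,.06,0],x_scale=[.1,.01,.01])
    a,p,g,o=geo(s.x);mouth=-a*g+p*o+[0,0,.019]   # mouth centre relative to TCP, world
    return np.degrees(s.x[0]),g,o,s.fun.round(1),mouth
E
python3 - <<'E'
from fit import *
t=np.array([.5594,.1886,.2028]);R=Ro.from_rotvec([3.141,.019,-.002]).as_matrix()
r=fit('w13',t,R,[148.5,199.5,207,272,313]);print(r)
N=np.array([.543,.188,.159]);a=np.array([-.5736,0,.8192]);p=np.array([.8192,0,.5736])
M=t+r[4]-N;print('mouth axial',M@a,'perp',M@p)
for d in(.04,.02,-.03): print(d,'TCP for mouth',N+a*d-r[4])
E
```

```text
(np.float64(33.830285549781124), np.float64(0.06107145364613293), np.float64(-0.000455490352005933), array([-0.6,  0.3,  0.8, -0.6,  0.1]), array([ 0.03362223,  0.        , -0.03198505]))
mouth axial -0.019013946115381358 perp 0.04775526592759907
0.04 TCP for mouth [0.48643377 0.188      0.22375305]
0.02 TCP for mouth [0.49790577 0.188      0.20736905]
-0.03 TCP for mouth [0.52658577 0.188      0.16640905]
```

The fit gives a tilt of 33.8°, with the bar held 61 mm above the mouth. I'm withdrawing along the axis, then stepping across in line with the nose.

Emit:
carry_out:
  moves:
    - {"jaw":0.01,"yaw":0,"dx":0.002,"dy":0,"dz":-0.002}
    - {"jaw":0.01,"yaw":0,"dx":-0.008,"dy":0,"dz":-0.0115}
    - {"jaw":0.01,"yaw":0,"dx":-0.008,"dy":0,"dz":-0.0115}
    - {"jaw":0.01,"yaw":0,"dx":-0.008,"dy":0,"dz":-0.0115}
    - {"jaw":0.01,"yaw":0,"dx":-0.0095,"dy":0,"dz":-0.0125}
    - {"jaw":0.01,"yaw":0,"dx":-0.021,"dy":0,"dz":0.0145}
    - {"jaw":0.01,"yaw":0,"dx":-0.021,"dy":0,"dz":0.0145}
    - {"jaw":0.01,"yaw":0,"dx":0,"dy":0,"dz":0}

```text
t: 22.0
tool_pos: [0.4847, 0.1877, 0.2229]
orientation: [3.141, 0.02, -0.002]
force: [1.0, -0.5, -0.6]
opening: 0.0158
gripper_force: 10.0
```

Run:
```python
from fit import *
a_,m=grab('wrist','w14');s,t,R=pose();print(t,s['opening'],s['force'].round(1))
g=cv2.GaussianBlur(cv2.cvtColor(a_,cv2.COLOR_RGB2GRAY),(5,5),1).astype(int)
print('col 282:',[(r,int(g[r,282])) for r in range(100,330,3)])
for r in range(90,170,6): print(r,' '.join(f'{v//10:2d}' for v in g[r,220:345:4]))
N=np.array([.543,.188,.159]);p=np.array([.8192,0,.5736]);print(proj(m,N),proj(m,N+.018*p),proj(m,N-.018*p))
for d in(.04,0): print(d,'TCP for mouth', N+np.array([-.5736,0,.8192])*d-[.0336,0,-.032])
```

```text
[0.48603271 0.18778848 0.22386529] 0.015804450403463854 [ 0.7  0.3 -0.5]
col 282: [(100, 253), (103, 252), (106, 254), (109, 254), (112, 254), (115, 250), (118, 223), (121, 227), (124, 220), (127, 220), (130, 218), (133, 219), (136, 218), (139, 217), (142, 218), (145, 216), (148, 177), (151, 159), (154, 160), (157, 159), (160, 160), (163, 160), (166, 161), (169, 161), (172, 161), (175, 161), (178, 161), (181, 160), (184, 161), (187, 161), (190, 161), (193, 162), (196, 169), (199, 144), (202, 121), (205, 125), (208, 153), (211, 160), (214, 161), (217, 160), (220, 161), (223, 161), (226, 162), (229, 163), (232, 163), (235, 163), (238, 163), (241, 163), (244, 163), (247, 163), (250, 163), (253, 163), (256, 164), (259, 164), (262, 165), (265, 172), (268, 183), (271, 165), (274, 127), (277, 119), (280, 119), (283, 120), (286, 118), (289, 118), (292, 117), (295, 116), (298, 116), (301, 116), (304, 116), (307, 116), (310, 115), (313, 64), (316, 18), (319, 17), (322, 18), (325, 61), (328, 138)]
90  2 13 18 16 14 23 24 23 23 20 21 24 24 25 25 25 25 25 25 24 22 21 23 23 24 24 15 16 18 13  2  2
[... 770 characters left out ...]
18 15 13 16 19 19 17  3  2  2
144  2  4 15 14 13 13 15 14 14 20 21 21 21 21 21 21 21 21 21 21 21 20 15 13 13 15 16 19 16  3  2  2
150  2  3 13 16 18 15 15 14 13 14 17 16 15 15 15 15 16 16 16 17 18 14 15 13 13 15 19 21 15  2  2  2
156  2  3 12 17 20 17 13 13 13 14 14 15 15 15 15 15 16 16 15 15 15 15 14 13 13 18 20 21 15  2  2  2
162  2  2  9 12 12 12 12 13 14 14 14 15 15 15 15 16 16 16 15 15 15 15 14 14 13 12 13 15 10  2  2  2
168  2  2  2  2  9 11 12 13 14 14 15 15 15 15 15 16 16 16 15 15 15 15 14 14 13 12  8  1  2  2  2  2
[280.16922223 137.14959875] [280.5042016  115.03234816] [279.87386989 156.65044607]
0.04 TCP for mouth [0.486456 0.188    0.223768]
0 TCP for mouth [0.5094 0.188  0.191 ]
```

The upper edge of the nose face is within 2 px of the prediction, so the cap is in line. Inserting along the axis.

Emit:
carry_out:
  moves:
    - {"jaw":0.01,"yaw":0,"dx":0.0057,"dy":0,"dz":0.0082}
    - {"jaw":0.01,"yaw":0,"dx":0.0057,"dy":0,"dz":0.0082}
    - {"jaw":0.01,"yaw":0,"dx":0.0057,"dy":0,"dz":0.0082}
    - {"jaw":0.01,"yaw":0,"dx":0.0034,"dy":0,"dz":0.0049}
    - {"jaw":0.01,"yaw":0,"dx":0.0029,"dy":0,"dz":0.0041}
    - {"jaw":0.01,"yaw":0,"dx":0.0029,"dy":0,"dz":0.0041}

```text
t: 22.8
tool_pos: [0.5128, 0.1881, 0.1855]
orientation: [3.142, 0.019, -0.0]
force: [-2.4, 0.4, -1.3]
opening: 0.0162
gripper_force: 10.0
```

Emit:
carry_out:
  moves:
    - {"jaw":0.01,"yaw":0,"dx":0.0029,"dy":0,"dz":0.0041}
    - {"jaw":0.01,"yaw":0,"dx":0.0029,"dy":0,"dz":0.0041}

```text
t: 23.05
tool_pos: [0.5183, 0.1882, 0.177]
orientation: [3.141, 0.019, -0.001]
force: [-3.3, -0.5, -0.2]
opening: 0.0159
gripper_force: 10.0
```

Emit:
carry_out:
  moves:
    - {"jaw":0.01,"yaw":0,"dx":0.0026,"dy":0,"dz":0.0041}
    - {"jaw":0.01,"yaw":0,"dx":0.0026,"dy":0,"dz":0.0041}
    - {"jaw":0.01,"yaw":0,"dx":0,"dy":0,"dz":0}

```text
t: 23.42
tool_pos: [0.5238, 0.1881, 0.1687]
orientation: [3.141, 0.018, -0.001]
force: [-1.5, -0.1, -3.2]
opening: 0.0161
gripper_force: 10.0
```

Emit:
carry_out:
  moves:
    - {"jaw":0.01,"yaw":0,"dx":0.0014,"dy":0,"dz":0.002}
    - {"jaw":0.01,"yaw":0,"dx":0,"dy":0,"dz":0}

```text
t: 23.68
tool_pos: [0.5252, 0.1882, 0.1671]
orientation: [-3.142, -0.018, -0.0]
force: [-1.7, -0.7, -2.5]
opening: 0.0162
gripper_force: 10.0
```

Emit:
carry_out:
  moves:
    - {"jaw":0.01,"yaw":0,"dx":0.0014,"dy":0,"dz":0.002}
    - {"jaw":0.01,"yaw":0,"dx":0,"dy":0,"dz":0}

```text
t: 23.92
tool_pos: [0.5264, 0.1883, 0.1657]
orientation: [-3.141, -0.019, 0.0]
force: [-5.3, -0.0, 1.5]
opening: 0.0161
gripper_force: 10.0
```

Emit:
carry_out:
  moves:
    - {"jaw":0.01,"yaw":0,"dx":0.0008,"dy":0,"dz":0.002}
    - {"jaw":0.01,"yaw":0,"dx":0,"dy":0,"dz":0}

```text
t: 24.18
tool_pos: [0.5275, 0.1884, 0.1647]
orientation: [-3.141, -0.019, -0.001]
force: [-8.1, -1.1, 7.5]
opening: 0.0162
gripper_force: 10.0
```

Emit:
carry_out:
  moves:
    - {"jaw":0.01,"yaw":0,"dx":0.0008,"dy":0,"dz":0.002}
    - {"jaw":0.01,"yaw":0,"dx":0,"dy":0,"dz":0}

```text
t: 24.42
tool_pos: [0.5287, 0.1884, 0.1634]
orientation: [-3.141, -0.019, -0.003]
force: [-8.4, -2.7, 11.3]
opening: 0.0161
gripper_force: 13.3
```

The axial force has risen to about 14 N at the predicted home position. Releasing and checking.

Emit:
carry_out:
  moves:
    - {"jaw":0.05,"yaw":0,"dx":0,"dy":0,"dz":0}
    - {"jaw":0.05,"yaw":0,"dx":0,"dy":0,"dz":0}
    - {"jaw":0.05,"yaw":0,"dx":0,"dy":0,"dz":0}
    - {"jaw":0.05,"yaw":0,"dx":0,"dy":0,"dz":0}
    - {"jaw":0.05,"yaw":0,"dx":-0.008,"dy":0,"dz":-0.012}
    - {"jaw":0.05,"yaw":0,"dx":-0.004,"dy":0,"dz":-0.03}
    - {"jaw":0.05,"yaw":0,"dx":0,"dy":0,"dz":-0.03}
    - {"jaw":0.05,"yaw":0,"dx":0,"dy":0,"dz":0}

```text
t: 25.42
tool_pos: [0.518, 0.1886, 0.2373]
orientation: [-3.14, -0.018, -0.011]
force: [0.2, -0.3, -0.7]
opening: 0.0501
gripper_force: 0.0
```

Run:
```python
from fit import *
a_,m=grab('wrist','w15');s,t,R=pose();print(t,s['opening'],s['force'].round(1))
g=cv2.GaussianBlur(cv2.cvtColor(a_,cv2.COLOR_RGB2GRAY),(3,3),0).astype(int)
N=np.array([.543,.188,.159]);a=np.array([-.5736,0,.8192]);p=np.array([.8192,0,.5736])
for n,al,r in [('mouth+',0,.029),('sh+',.036,.029),('foot+',.036,.023),('top+',.07,.023),('top-',.07,-.023)]: print(n,proj(m,N+a*(al-.03)+p*r).round(1))
for y in (.029,-.029): print('sh y',proj(m,N+a*.006+[0,y,0]).round(1))
print([(r,int(g[r,280])) for r in range(60,330,3)])
for r in range(100,290,6): print(r,' '.join(f'{v//10:2d}' for v in g[r,220:345:4]))
```

```text
[0.51712704 0.18836366 0.2351456 ] 0.05011987086354125 [-0.2 -0.5 -0.5]
mouth+ [281.6 124.1]
sh+ [281.4 159. ]
foot+ [281.3 165.4]
top+ [281.1 205. ]
top- [280.3 244.5]
sh y [241.1 187.4]
sh y [320.7 188.3]
[(60, 201), (63, 202), (66, 248), (69, 255), (72, 255), (75, 255), (78, 206), (81, 158), (84, 255), (87, 255), (90, 255), (93, 255), (96, 255), (99, 255), (102, 255), (105, 255), (108, 255), (111, 255), (114, 255), (117, 255), (120, 255), (123, 252), (126, 237), (129, 178), (132, 176), (135, 177), (138, 178), (141, 178), (144, 179), (147, 178), (150, 179), (153, 179), (156, 179), (159, 182), (162, 161), (165, 127), (168, 159), (171, 177), (174, 177), (177, 179), (180, 179), (183, 180), (186, 181), (189, 182), (192, 182), (195, 182), (198, 182), (201, 182), (204, 188), (207, 193), (210, 141), (213, 128), (216, 128), (219, 128), (222, 125), (225, 125), (228, 125), (231, 125), (234, 125), (237, 123), (240, 123), (243, 121), (246, 39), (249, 21), (252, 21), (255, 21), (258, 21), (261, 21), (264, 22), (267, 23), (270, 20), (273, 21), (276, 19), (279, 20), (282, 20), (285, 21), (288, 20
[... 2645 characters left out ...]

250 23 23 18  3  2  2  2  2  2  2  2  2  2  2  2  2  2  2  2  2  2  3  3  2  3  2  2  4 22 23 23 22
256 23 23  7  2  2  2  2  2  2  2  2  2  2  2  2  2  2  2  2  2  2  2  2  3  3  2  2  2 12 23 23 23
262 23 18  2  2  2  2  3  2  2  2  1  2  2  2  2  2  2  2  2  2  2  2  2  2  2  3  2  1  3 22 23 23
268 23  7  2  2  2  2  2  3  2  2  2  2  2  2  2  2  2  2  2  2  2  3  2  2  2  2  2  1  2 12 23 23
274 17  3  1  2  2  2  3  3  2  2  2  1  2  2  2  2  2  2  2  2  2  2  2  2  2  2  2  1  1  4 21 23
280  6  2  1  2  2  3  3  3  2  1  2  2  2  2  2  1  2  2  2  2  2  2  2  2  2  2  2  2  1  2 11 23
286  3  1  1  2  2  3  2  2  2  2  1  2  2  2  2  2  2  2  2  2  2  2  2  2  2  3  2  2  1  1  4 21
```

The cap sits on the nose, and all its edges are within about 3 px of the home prediction. I'll press its top gently with shut fingers to make sure it is fully home.

Emit:
carry_out:
  moves:
    - {"jaw":0.0,"yaw":0,"dx":0.005,"dy":0,"dz":0}
    - {"jaw":0.0,"yaw":0,"dx":0,"dy":0,"dz":0}
    - {"jaw":0.0,"yaw":0,"dx":0,"dy":0,"dz":0}
    - {"jaw":0.0,"yaw":0,"dx":0,"dy":0,"dz":0}
    - {"jaw":0.0,"yaw":0,"dx":0,"dy":0,"dz":0.015}
    - {"jaw":0.0,"yaw":0,"dx":0,"dy":0,"dz":0.015}
    - {"jaw":0.0,"yaw":0,"dx":0,"dy":0,"dz":0}

```text
t: 26.35
tool_pos: [0.5197, 0.1878, 0.2005]
orientation: [3.14, 0.019, -0.006]
force: [-0.1, 0.5, -0.6]
opening: 0.0006
gripper_force: 0.0
```

Emit:
carry_out:
  moves:
    - {"jaw":0.0,"yaw":0,"dx":0,"dy":0,"dz":0.003}
    - {"jaw":0.0,"yaw":0,"dx":0,"dy":0,"dz":0.002}
    - {"jaw":0.0,"yaw":0,"dx":0,"dy":0,"dz":0}

```text
t: 26.72
tool_pos: [0.5216, 0.1883, 0.1994]
orientation: [-3.141, -0.018, -0.002]
force: [-2.0, -0.7, 2.9]
opening: 0.0003
gripper_force: 2.1
```

Emit:
carry_out:
  moves:
    - {"jaw":0.0,"yaw":0,"dx":0,"dy":0,"dz":0.002}
    - {"jaw":0.0,"yaw":0,"dx":0,"dy":0,"dz":0}

```text
t: 26.98
tool_pos: [0.5219, 0.1883, 0.1989]
orientation: [-3.141, -0.019, -0.004]
force: [-5.2, -1.5, 13.4]
opening: 0.0004
gripper_force: 7.4
```

Stiff contact at z ≈ 0.199 against 0.1985 expected, so it is home. Backing off, then a last check of both caps.

Emit:
carry_out:
  moves:
    - {"jaw":0.0,"yaw":0,"dx":0,"dy":0,"dz":-0.01}
    - {"jaw":0.0,"yaw":0,"dx":0,"dy":0,"dz":-0.026}
    - {"jaw":0.0,"yaw":0,"dx":-0.005,"dy":0,"dz":0}
    - {"jaw":0.0,"yaw":0,"dx":0,"dy":0,"dz":0}

```text
t: 27.48
tool_pos: [0.5157, 0.1881, 0.2315]
orientation: [3.141, 0.019, -0.001]
force: [0.2, -1.1, -0.6]
opening: 0.0004
gripper_force: 0.0
```

Run:
```python
from fit import *
a_,m=grab('wrist','w16');s,t,R=pose();print(t,s['force'].round(1))
g=cv2.GaussianBlur(cv2.cvtColor(a_,cv2.COLOR_RGB2GRAY),(3,3),0).astype(int)
N=np.array([.543,.188,.159]);a=np.array([-.5736,0,.8192]);p=np.array([.8192,0,.5736])
for n,al,r in [('mouth+',0,.029),('sh+',.036,.029),('foot+',.036,.023),('top+',.07,.023),('top-',.07,-.023)]: print(n,proj(m,N+a*(al-.03)+p*r).round(1))
print([(r,int(g[r,280])) for r in range(114,252,2)])
A,k=grab('top','t16');B,_=load('t9')
d=(np.abs(A.astype(int)-B).sum(2)>90); 
for n,(u,v) in dict(jar=(258,161),reag=(258,254),dust=(315,183)).items(): print(n,d[v-10:v+10,u-10:u+10].sum())
```

```text
[0.51551951 0.1880169  0.23107701] [ 0.5  0.5 -0.5]
mouth+ [280.8 120.4]
sh+ [280.6 156.2]
foot+ [280.5 162.9]
top+ [280.3 203.8]
top- [279.5 244.1]
[(114, 254), (116, 254), (118, 253), (120, 244), (122, 235), (124, 193), (126, 163), (128, 163), (130, 163), (132, 164), (134, 164), (136, 164), (138, 165), (140, 164), (142, 165), (144, 164), (146, 164), (148, 165), (150, 166), (152, 165), (154, 165), (156, 167), (158, 166), (160, 133), (162, 117), (164, 123), (166, 151), (168, 163), (170, 163), (172, 164), (174, 165), (176, 166), (178, 165), (180, 165), (182, 166), (184, 167), (186, 168), (188, 167), (190, 167), (192, 167), (194, 168), (196, 167), (198, 168), (200, 168), (202, 171), (204, 180), (206, 171), (208, 136), (210, 118), (212, 116), (214, 117), (216, 116), (218, 115), (220, 116), (222, 115), (224, 115), (226, 114), (228, 114), (230, 113), (232, 114), (234, 114), (236, 113), (238, 112), (240, 113), (242, 111), (244, 76), (246, 29), (248, 25), (250, 29)]
jar 0
reag 300
dust 249
```

Run:
```python
from h import *
A,k=load('t16');S,ks=grab('scene','s16')
c=A[165:205,295:335].astype(int);f=(c.max(2)<170).astype(np.uint8)&(c.min(2)>50)
n,l,st,ce=cv2.connectedComponentsWithStats(f.astype(np.uint8));print([(s_.tolist(),(e+[295,165]).round(1).tolist()) for s_,e in zip(st[1:],ce[1:]) if s_[4]>30])
u=np.array((.6256,-.1634));x=np.array((.5764,-.8171))
for d in(0,.004): print(d,[proj(k,np.append(u+d*x,z)).round(1).tolist() for z in(.05,.084)])
r=lambda im:np.argwhere((im[...,0]>150)&(im[...,1]<70)&(im[...,2]<70))
s0,_=load('s0');q=lambda im:r(im)[(lambda p:(abs(p[:,0]-252)<20)&(abs(p[:,1]-292)<15))(r(im))].mean(0)
print('reag scene',q(s0),q(S))
```

```text
[([0, 0, 40, 26, 392], [318.4, 171.7]), ([10, 10, 19, 19, 288], [314.2, 184.0]), ([0, 19, 15, 21, 76], [300.3, 197.1])]
0 [[314.4, 183.9], [315.3, 182.2]]
0.004 [[315.5, 183.2], [316.4, 181.4]]
reag scene [247.1627907  291.93023256] [247.21428571 291.85714286]
```

The dust cap is at (314.2, 184.0) in the top view against (314.4, 183.9) predicted for the centre of the place, and the reagent bottle and jar have not moved. I'm handing the job in.

```bash
python3 -c "
from plant import *
print(close_job())"
```

```text
the job is handed in; nothing more can be done
None
```

The job is handed in, with no verdict returned: by my last measurements the dust cap stands mouth down in the white holder's once-empty place, the calibration cap is home on the nose, and the jar and reagent bottle have not moved.

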